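Check finish tins in at the scanner bay

ROBOT

A 6-joint arm with a two-finger parallel gripper is mounted at the origin on a cart in front of the work surface, level with it; the furniture and walls round the work are solid. World frame = base frame: x ahead of the robot, y to its left, z up, the work surface at z = 0. Lengths are in mm, angles in rad, forces in N, time in s.
With the tool pointing down it reaches from about 350 to 775 mm from the base axis. Payload 7.3 kg.
Tool frame: the origin (TCP) lies on the centre line of the jaws, within the pads' length; the fingertips stand finger_overhang ahead of it and the grasp point (between the pads) lies 8 mm behind it (finger_overhang is the distance from the TCP to the fingertips, in mm); z points along the fingers, y is the line along which they close (so a half turn about z gives the same grasp; the last joint's range is limited). The gripper opens to 92 mm and grips with 3 to 60 N. Pads are 19 mm wide; open, the fingers measure 130 mm over their backs; the gripper's body (75 mm by 190 mm) begins 47 mm behind the grasp point.
Start: joints at [-1.371, 0.342, 1.524, -0, 1.275, -0.146], TCP at [177.972, -493.936, 208.941] pointing down, gripper open.
Joint ranges: [-2.53, 2.53], [-0.77, 2.02], [0.04, 2.7], [-1, 4.14], [0.28, 2.66], [-3.11, 3.11]. Speed limits (rad/s): [2.57, 2.57, 3.14, 3.14, 3.14, 3.14].

INTERFACE

Orientations are given as [roll, pitch, yaw] about the fixed x, y, z axes, in that order (R = Rz(yaw) Ry(pitch) Rx(roll)).
In Python, from plant import get_obs, capture, close_job, finger_overhang gives the robot as it stands.
- The arm moves only by the shell command python3 -m inch 'ROWS'. ROWS is JSON, one flat list of numbers, 7 for each row, row after row: the turn, a rotation vector about the tool's x, y, z scaled (see below), then the shift along the tool's x, y, z scaled (see below), then the closure, from -1 (fully open) to 1 (shut). In form: [ax, ay, az, tx, ty, tz, gripper, ax, ay, az, tx, ty, tz, gripper, ...]. A call has 1 to 10 rows; each row shifts and turns the commanded pose from where the row before left it, along the tool's axes as they then stand; what a row does not reach is not made up. The controller multiplies each number of a shift by 0.8 m and each number of a turn by 1.5 rad. A row lasts 1/12 s, in which the tool goes at most 41.7 mm and 7.16 degrees, less where a joint would pass 70% of its speed; a pose out of reach is approached as far as the arm can. A call with a number of a shift or a turn outside -1 to 1 is refused whole. A call with a gripper value outside its range is refused whole. The fingers move at their own pace and stop on an object; the grip force is fixed at half the most. Time passes only in rows, so rows that do not move let the fingers close. It gives the time, the measured TCP pose, the force, the opening and the grip force at its end, in the units of the state.
- get_obs(): the state, without advancing time (a new reading comes with each control period).
- capture(name): name is "side" or "top" or "wrist"; returns a dict with "image" (420x560x3 uint8, red, green, blue), "mtx" (3x3 intrinsics, pixels), "pose" (4x4, takes a point from camera to world coordinates). Camera axes: x right, y up, looking along -z (the intrinsics and any distortion apply to the point x, -y, -z); pixel columns grow to the right and rows downward; lengths in mm; the calibration is good to about 2 mm. The wrist camera is an equidistant fisheye: a pixel r from the principal point sees the ray r / f radians off the axis. A picture is of the moment at which its call begins. There is no depth.
- close_job(): hands the job in; it is judged then, once.
The state is a dict: "time": time; "joint_positions": joint angles; "dq": joint speeds; "tau": joint torques, N m; "tool_pos": TCP position; "tcp_rot": TCP orientation; "contact_force": force on the tool from outside, world axes, zero at the start; "moment": the same for the moment, N m; "grip_width": finger opening in mm; "finger_force": force on a finger pad.
Only numpy, scipy, OpenCV 4.12 (cv2) and the standard library are available. Lean on these libraries where they do the work, as an engineer would, in place of code of your own. Each camera call takes 0.05 s, during which the arm holds its last target. There are 200 camera calls.

TASK

Check the finish tins in at the scanner bay: open the scanner's purge-air valve half-way (45 degrees, lever at the middle engraved mark), then stand every tin upright on the caddy's tray with its label to the caddy's right-hand side. Then take the caddy by its push bar and push it forward, without lifting it, so that both swivel castors trail straight before it reaches the bay, and steer it nose first onto the painted outline, labels facing the scanner and castors still trailing straight. Give the scanner a second with the bar let go, then shut the valve fully, and leave the other things on the table where they are.

Things in the scene. Friction and masses are not known exactly. Their poses are not given: they have to be found in the camera images.
- tin1_centre (a point): one of four like finish tins (two or three are present, the rest None): bare aluminium cylinder 51 mm across, 61 mm tall over the lid tab, 0.13 kg; point on its axis 29 mm above its underside. Its x axis points out of its labelled side: a white paper label with dark bars, 23 mm wide, with a black tab on the lid pointing the same way; z up along the axis. Starts upright on the left-hand table
- tin2_centre (a point): one of four like finish tins (two or three are present, the rest None): bare aluminium cylinder 51 mm across, 61 mm tall over the lid tab, 0.13 kg; point on its axis 29 mm above its underside. Its x axis points out of its labelled side: a white paper label with dark bars, 23 mm wide, with a black tab on the lid pointing the same way; z up along the axis. Starts upright on the left-hand table
- tin3_centre (a point): one of four like finish tins (two or three are present, the rest None): bare aluminium cylinder 51 mm across, 61 mm tall over the lid tab, 0.13 kg; point on its axis 29 mm above its underside. Its x axis points out of its labelled side: a white paper label with dark bars, 23 mm wide, with a black tab on the lid pointing the same way; z up along the axis. Starts upright on the left-hand table
- tin4_centre (a point): one of four like finish tins (two or three are present, the rest None): bare aluminium cylinder 51 mm across, 61 mm tall over the lid tab, 0.13 kg; point on its axis 29 mm above its underside. Its x axis points out of its labelled side: a white paper label with dark bars, 23 mm wide, with a black tab on the lid pointing the same way; z up along the axis. Starts upright on the left-hand table
- tin1_label (a point): point on the label of tin 1, 25 mm from the tin's axis, at half height
- tin2_label (a point): point on the label of tin 2, 25 mm from the tin's axis, at half height
- tin3_label (a point): point on the label of tin 3, 25 mm from the tin's axis, at half height
- tin4_label (a point): point on the label of tin 4, 25 mm from the tin's axis, at half height
- caddy_mid (a point): the caddy, a plywood deck 252 mm long and 88 mm wide, 0.9 kg, on four 24 mm wheels: point at table level under the middle of the deck. x points forward (nose), y to its left, z up. Two fixed wheels 85 mm behind this point, two swivel castors 85 mm ahead of it, 30 mm either side. It rolls easily forward and back (about 0.5 N of drag); the fixed wheels resist going sideways
- tray (a point): middle of the tray floor on the caddy, 40 mm above the table, 30 mm ahead of the caddy's middle, same axes as the caddy. Inside the 8 mm high, 5 mm thick rim the tray is 190 mm long (along x) and 70 mm wide: room for three tins in a row, for instance at x = -58, 0 and +58 mm
- caddy_bar (a point): middle of the caddy's push bar, a wooden bar 14 x 14 mm in section, 86 mm long across the caddy (along y), 110 mm above the table and 115 mm behind the caddy's middle, on two posts at its ends (36 mm either side)
- castor_left (a joint): swivel angle of the left castor about the vertical, rad: 0 = the wheel trails straight behind its pivot, counter-clockwise from above positive; trail 14 mm, so some 60 mm of straight rolling brings it to trail. Not driven, only a light swivel friction
- castor_right (a joint): the same for the right castor
- bay_mid (a point): the parking bay, a white painted outline 264 x 110 mm on the table (no height), the bar across its far end marking the nose: its middle, where the caddy's middle belongs. x is the direction that the parked caddy's nose points, y to its left
- scanner_window (a point): middle of the window of the scanner bar, a grey box 150 mm long, 28 mm thick, its top 82 mm above the table, fixed along the right-hand (-y) side of the bay; the window faces the bay and lies 88 mm from the bay's middle line. Its feet come within 80 mm of that line. Axes as the bay's
- valve_axis (a point): the purge-air ball valve on the table: point on its vertical stem axis, 71 mm above the table, at lever height; axes of the fixed valve body
- lever_grip (a point): grip point of the valve's flat lever, 66 mm from the stem axis, 71 mm above the table; the lever is 10 mm thick (across, its y), 20 mm tall, 92 mm long from the axis; its x points outward along the lever
- valve (a joint): valve lever angle, rad: 0 shut, 1.571 fully open, grows counter-clockwise seen from above; half open = 0.785; stays where it is left (friction about 0.12 N m)
- piece_i_mark (a point): bystander: dark wood off-cut 42 x 62 x 25 mm, point 12 mm above the table
- offcut_2_mark (a point): bystander: pale wood block 45 x 100 x 45 mm, point 12 mm above the table
- block_plane_mark (a point): bystander: block plane 52 x 165 x 56 mm, point 12 mm above the table
- wax_tin_mark (a point): bystander: wide wax tin 75 mm across, 33 mm tall, point 12 mm above the table
There are look-alikes about, which are no part of the job. What is shaped like the part that bears tin1_centre but red is not meant.

How it is judged:
By the outcome, as a careful person would: the job done as asked, in the order asked, and still so for the second after the job is handed in, with the robot touching nothing.
Of tin1, tin2, tin3, tin4 only 2 to 3 are there at a start; the rules pass over those that are not, and their reading is None.
At some moment in a run one of tin1, tin2, tin3, tin4 may be knocked a few centimetres aside while the robot is not near it.
It also fails if it takes over 210 s, if anything falls off the work surface, if the arm or the gripper's body presses on something with over 40 N, if the wrist force passes 120 N, or if a joint passes its speed limit or range.

## Working session

There is one attempt and no reset: what is moved stays moved. The work goes in short steps, Python scripts to look and compute and a shell command to move; the robot and the scene stay as the last step left them, time stands still between calls to the robot, and variables do not carry over. Pictures are saved under pics/ and viewed, at most 14 in all, crops included, and the job is handed in when it is done.

```bash
ls; mkdir -p pics; python3 - <<'E'
from plant import get_obs, capture, finger_overhang
import cv2
print(finger_overhang); print(get_obs())
for n in ["side","top","wrist"]:
    c=capture(n); cv2.imwrite(f"pics/{n}0.png",c["image"][:,:,::-1]); print(n,c["mtx"],c["pose"],[k for k in c])
E
```

```text
pics
11.0
{'time': 0.0, 'joint_positions': array([-1.37100802e+00,  3.42680559e-01,  1.52502630e+00, -2.68580314e-05,
        1.27540792e+00, -1.46005831e-01]), 'dq': array([-0.00070917, -0.00081385,  0.00020461,  0.00048024,  0.00039532,
       -0.00060644]), 'tau': array([-2.46486015e-03, -4.31256795e+01, -2.44222176e+01,  7.16584828e-02,
        5.60771464e-02, -1.44944620e-04]), 'tool_pos': array([ 177.86653881, -493.48102106,  208.26363475]), 'tcp_rot': array([-3.14008298e+00, -1.96041117e-04,  3.45801826e-01]), 'contact_force': array([-0.205754  ,  0.10660805, -0.5135462 ]), 'moment': array([0.02013037, 0.05440591, 0.00805588]), 'finger_force': 0.0, 'grip_width': 91.54240959081561}
side [[542.60758908   0.         276.66008859]
 [  0.         542.60758908 203.74415644]
 [  0.           0.           1.        ]] [[-9.75879347e-01  1.56950055e-01 -1.51743799e-01  3.19088909e+02]
 [-2.18033886e-01 -6.65716828e-01  7.13640196e-01  1.02187705e+03]
 [ 1.09874672e-02  7.29512018e-01  6.83879734e-01  1.08467292e+03]
 [ 0.00000000e+00  0.00000000e+00  0.00000000e+00  1.00000000e+00]] ['
[... 174 characters left out ...]
.90306604e-01 -1.38675270e-01  3.36052816e+02]
 [-9.99898090e-01  9.44884797e-03  1.07018359e-02  2.66118982e+00]
 [ 1.19084203e-02  1.38576871e-01  9.90280082e-01  1.53301067e+03]
 [ 0.00000000e+00  0.00000000e+00  0.00000000e+00  1.00000000e+00]] ['image', 'mtx', 'pose']
wrist [[325.1922621    0.         279.60071667]
 [  0.         325.1922621  208.85972103]
 [  0.           0.           1.        ]] [[ 3.38893971e-01  8.96770367e-01  2.84523786e-01  2.56289799e+02]
 [-9.40822544e-01  3.23652614e-01  1.00508342e-01 -4.64750292e+02]
 [-1.95396496e-03 -3.01748063e-01  9.53385698e-01  3.84103480e+02]
 [ 0.00000000e+00  0.00000000e+00  0.00000000e+00  1.00000000e+00]] ['image', 'mtx', 'pose']
```

View pics/top0.png

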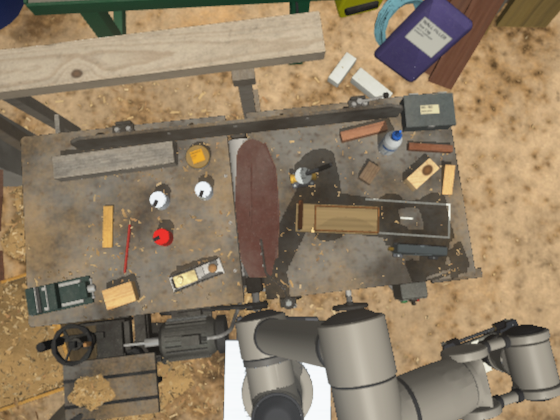

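View pics/side0.png

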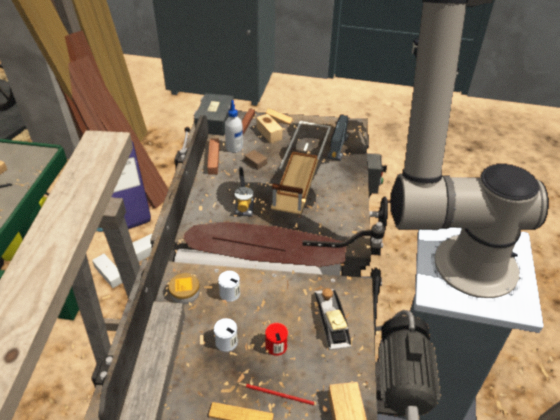

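The top view shows two white-topped tins at (158,200) and (203,189), with the red decoy at (162,237). The valve is at (303,176), the caddy at (340,218) with its nose to the right, and the bay at about (410,220) with the scanner at (422,250). I'll crop closer.

```bash
python3 - <<'E'
import cv2,numpy as np
im=cv2.imread("pics/top0.png")
a=cv2.resize(im[145:275,280:470],None,fx=4.2,fy=4.2,interpolation=cv2.INTER_CUBIC)
cv2.imwrite("pics/c1.png",a)
b=cv2.resize(im[170:260,130:230],None,fx=4,fy=4,interpolation=cv2.INTER_CUBIC)
s=cv2.imread("pics/side0.png")
c=cv2.resize(s[255:365,190:300],None,fy=360/110,fx=360/110,interpolation=cv2.INTER_CUBIC)
cv2.imwrite("pics/c2.png",np.hstack([b,c]))
E
```

```text
(no output)
```

View pics/c1.png

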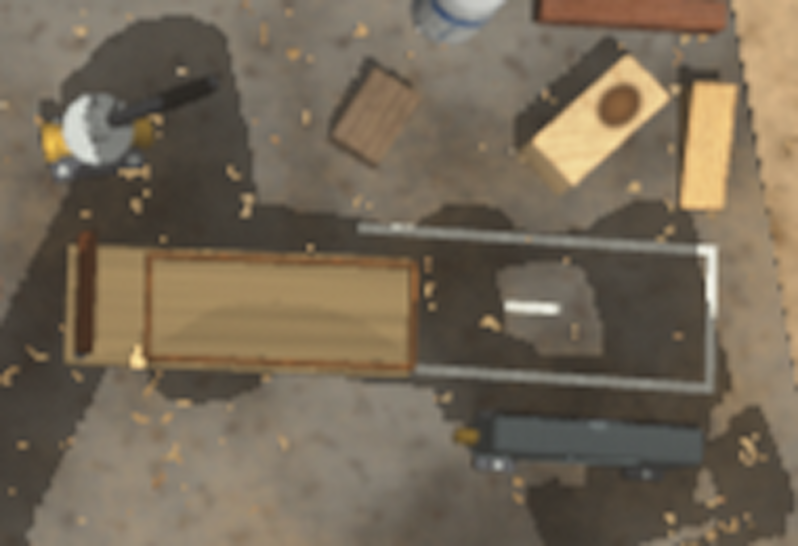

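View pics/c2.png

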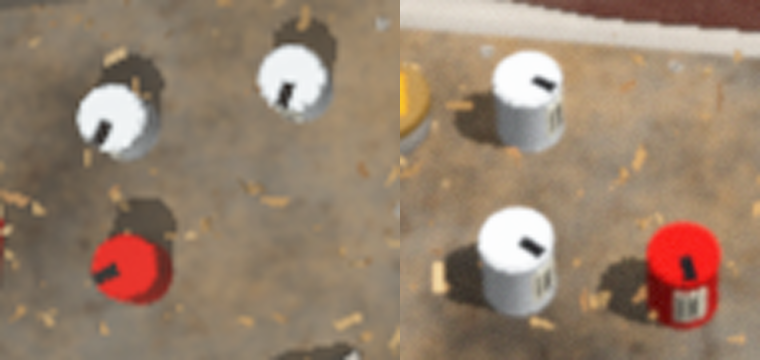

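The left crop shows two bare tins with tabs pointing down-left, and the red look-alike sits below them. The caddy's tray front edge is at crop (415,310) and the bay's far bar at (712,315). Candidates for tins are white (158,200) and (203,189), red (162,237, rejected by colour) and the orange wax tin (197,156, too wide). Next I measure.

```bash
cat > h.py <<'E'
import numpy as np, cv2
from plant import get_obs, capture
from scipy.spatial.transform import Rotation as Rn
def ray(c,u,v):
    m=c["mtx"]; d=np.array([(u-m[0,2])/m[0,0],-(v-m[1,2])/m[1,1],-1.0])
    return c["pose"][:3,3], c["pose"][:3,:3]@d
def rayw(c,u,v):
    m=c["mtx"]; a=u-m[0,2]; b=v-m[1,2]; r=np.hypot(a,b)+1e-9; t=r/m[0,0]
    d=np.array([np.sin(t)*a/r,-np.sin(t)*b/r,-np.cos(t)]); return c["pose"][:3,3], c["pose"][:3,:3]@d
def onz(c,u,v,z,wrist=False):
    o,d=(rayw if wrist else ray)(c,u,v); return np.round((o+d*(z-o[2])/d[2])[:2],1)
def projw(c,p):
    q=c["pose"][:3,:3].T@(np.array(p)-c["pose"][:3,3]); r=np.hypot(q[0],q[1]); t=np.arctan2(r,-q[2]); m=c["mtx"]
    return np.array([m[0,2]+m[0,0]*t*q[0]/r, m[1,2]-m[0,0]*t*q[1]/r])
def rect(c,centre,half=100,z=0,s=3):
    """wrist picture resampled to a plan view of plane z: right=-y, up=+x, s px/mm"""
    n=int(2*half*s); jj,ii=np.meshgrid(np.arange(n),np.arange(n))
    P=np.stack([centre[0]+half-ii/s, centre[1]+half-jj/s, np.full_like(ii,z,dtype=float)],-1)-c["pose"][:3,3]
    q=P@c["pose"][:3,:3]; r=np.hypot(q[...,0],q[...,1])+1e-9; t=np.arctan2(r,-q[...,2]); m=c["mtx"]
    return cv2.remap(c["image"][:,:,::-1].copy(),(m[0,2]+m[0,0]*t*q[...,0]/r).astype(np.float32),(m[1,2]-m[0,0]*t*q[...,1]/r).astype(np.float32),cv2.INTER_LINEAR)
def st():
    o=get_obs(); print("t",round(o["time"],2),"pos",np.round(o["tool_pos"],1),"rot",np.round(o["tcp_rot"],3),"F",np.round(o["contact_force"],1),"w",round(o["grip_width"],1),"j",np.round(o["joint_positions"],2)); return o
E
python3 - <<'E'
from h import *
c=capture("top"); im=c["image"]
def cp(x,y): return 280+x/4.2-.4,145+y/4.2-.4
hsv=cv2.cvtColor(im,cv2.COLOR_RGB2HSV)
m=((hsv[...,1]<25)&(hsv[...,2]>190)).astype(np.uint8)[170:260,130:230]
n,l,s,ce=cv2.connectedComponentsWithStats(m)
for i in range(1,n):
    if s[i,4]>40: print("tin top",s[i],ce[i]+[130,170],onz(c,*(ce[i]+[130,170]),58))
for nm,p,z in [("trayfrontL",(415,260),48),("trayfrontR",(415,365),48),("trayrearL",(148,253),48),("trayrearR",(148,360),48),("barL",(87,235),117),("barR",(85,355),117),
 ("bayfarL",(714,246),0),("bayfarR",(710,388),0),("bayL near",(358,229),0),("bayRnear",(420,370),0),("bay mid line",(532,308),0),
 ("deck rear L",(67,246),38),("deck rear R",(67,362),38),("scanL",(493,440),82),("scanR",(703,448),82),("scantop l",(493,418),82),("valve hub",(100,128),80),("leverend",(212,85),80),("brassl",(45,142),30),("brassr",(150,130),30)]:
    print(nm,onz(c,*cp(*p),z))
E
```

```text
tin top [ 65  12  16  16 176] [202.65909091 188.64772727] [602.7 231.1]
tin top [ 20  21  16  17 179] [157.81564246 198.56424581] [570.9 365.7]
trayfrontL [ 554.5 -305.4]
trayfrontR [ 477.8 -303.9]
trayrearL [ 557.8 -110.9]
trayrearR [ 479.6 -110.8]
barL [559.7 -63.2]
barR [476.  -62.1]
bayfarL [ 574.4 -541.4]
bayfarR [ 467.1 -534.2]
bayL near [ 584.7 -272.8]
bayRnear [ 478.6 -317.5]
bay mid line [ 526.  -402.6]
deck rear L [563.9 -52.3]
deck rear R [478.6 -52.6]
scanL [ 422.1 -350.9]
scanR [ 417.7 -498.9]
scantop l [ 437.6 -351.2]
valve hub [643.3 -74. ]
leverend [ 675.7 -154.7]
brassl [642.9 -35.9]
brassr [ 652.8 -113.8]
```

```bash
cat >> h.py <<'E'
def to(x=None,y=None,z=None,yaw=None):
    """how far: shift in tool units at the present yaw (tool down), turn about tool z in units, least rows"""
    o=st(); p=o["tool_pos"]; r=Rn.from_euler("xyz",o["tcp_rot"])
    g=np.array([p[i] if v is None else v for i,v in enumerate((x,y,z))])
    d=r.inv().apply(g-p); print("shift mm",np.round(d,1),"units",np.round(d/800,4),"rows>=",int(np.ceil(np.linalg.norm(d)/40)))
    if yaw is not None:
        e=(yaw-o["tcp_rot"][2]+np.pi)%(2*np.pi)-np.pi; print("yaw err",round(e,4),"az units",round(-e/1.5,4),"rows>=",int(np.ceil(abs(e)/.12)))
E
python3 -c "
from h import *
to(600,-130,270,1.96)"
```

```text
t 0.2 pos [ 177.9 -493.7  208.5] rot [-3.141 -0.     0.346] F [ 0.2 -0.7  0.4] w 91.9 j [-1.37  0.34  1.52 -0.    1.28 -0.15]
shift mm [ 520.4 -199.1  -61.3] units [ 0.6505 -0.2489 -0.0766] rows>= 15
yaw err 1.6142 az units -1.0761 rows>= 14
```

```bash
python3 -m inch '[0,0,0,0.0407,-0.0156,-0.0048,-1, 0,0,0,0.0407,-0.0156,-0.0048,-1, 0,0,0,0.0407,-0.0156,-0.0048,-1, 0,0,0,0.0407,-0.0156,-0.0048,-1, 0,0,0,0.0407,-0.0156,-0.0048,-1, 0,0,0,0.0407,-0.0156,-0.0048,-1, 0,0,0,0.0407,-0.0156,-0.0048,-1, 0,0,0,0.0407,-0.0156,-0.0048,-1, 0,0,0,0.0407,-0.0156,-0.0048,-1, 0,0,0,0.0407,-0.0156,-0.0048,-1]'
python3 -m inch '[0,0,0,0.0407,-0.0156,-0.0048,-1, 0,0,0,0.0407,-0.0156,-0.0048,-1, 0,0,0,0.0407,-0.0156,-0.0048,-1, 0,0,0,0.0407,-0.0156,-0.0048,-1, 0,0,0,0.0407,-0.0156,-0.0048,-1, 0,0,0,0.0407,-0.0156,-0.0048,-1,0,0,-0.077,0,0,0,-1,0,0,-0.077,0,0,0,-1,0,0,-0.077,0,0,0,-1,0,0,-0.077,0,0,0,-1]'
python3 -m inch '[0,0,-0.077,0,0,0,-1,0,0,-0.077,0,0,0,-1,0,0,-0.077,0,0,0,-1,0,0,-0.077,0,0,0,-1,0,0,-0.077,0,0,0,-1,0,0,-0.077,0,0,0,-1,0,0,-0.077,0,0,0,-1,0,0,-0.077,0,0,0,-1,0,0,-0.077,0,0,0,-1,0,0,-0.077,0,0,0,-1]'
python3 - <<'E'
from h import *
st(); c=capture("wrist")
im=c["image"][:,:,::-1]
cv2.imwrite("pics/w1.png",np.hstack([cv2.resize(im,(400,300)),cv2.resize(rect(c,(630,-110),80,71,3),(400,400))[50:350]])) 
E
```

```text
time: 1.03
tool_pos: [443.0, -264.7, 247.5]
tcp_rot: [3.142, 0.0, 0.346]
contact_force: [1.6, -0.2, -0.6]
grip_width: 92.1
finger_force: 0.0
time: 1.87
tool_pos: [600.5, -129.1, 269.8]
tcp_rot: [-3.141, 0.001, 0.814]
contact_force: [0.8, -0.3, -0.5]
grip_width: 91.6
finger_force: 0.0
time: 2.7
tool_pos: [600.3, -129.5, 270.0]
tcp_rot: [-3.141, -0.0, 1.968]
contact_force: [-0.1, 1.3, 0.3]
grip_width: 91.6
finger_force: 0.0
t 2.7 pos [ 600.3 -129.5  270. ] rot [-3.141 -0.     1.968] F [-0.1  1.3  0.3] w 91.6 j [-0.34  0.48  1.15 -0.    1.52 -0.73]
```

View pics/w1.png

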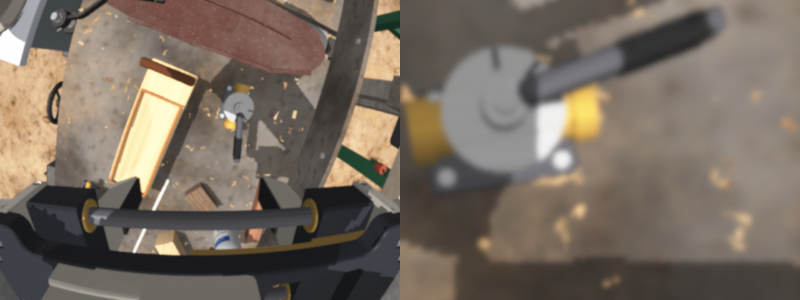

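The lever and disc are visible, with one engraved mark at the disc's top (495,55 in the plan) and the lever at about 20°. I need a sharper zoom of the disc.

```bash
python3 - <<'E'
from h import *
c=capture("wrist"); 
a=rect(c,(650,-80),40,60,8)
t=capture("top"); b=cv2.resize(t["image"][155:195,285:335,::-1],(800-500,240),interpolation=cv2.INTER_CUBIC)
a=cv2.resize(a,(500,500))
cl=cv2.createCLAHE(3,(4,4)); g=cv2.cvtColor(cl.apply(cv2.cvtColor(a,cv2.COLOR_BGR2GRAY)),cv2.COLOR_GRAY2BGR)
out=np.zeros((500,800,3),np.uint8); out[:,:500]=a; out[:300,500:]=cv2.resize(g,(300,300)); 
s=capture("side"); out[300:500,500:]=cv2.resize(s["image"][165:225,205:295,::-1],(300,200),interpolation=cv2.INTER_CUBIC)
cv2.imwrite("pics/v1.png",out)
E
```

```text
(no output)
```

View pics/v1.png

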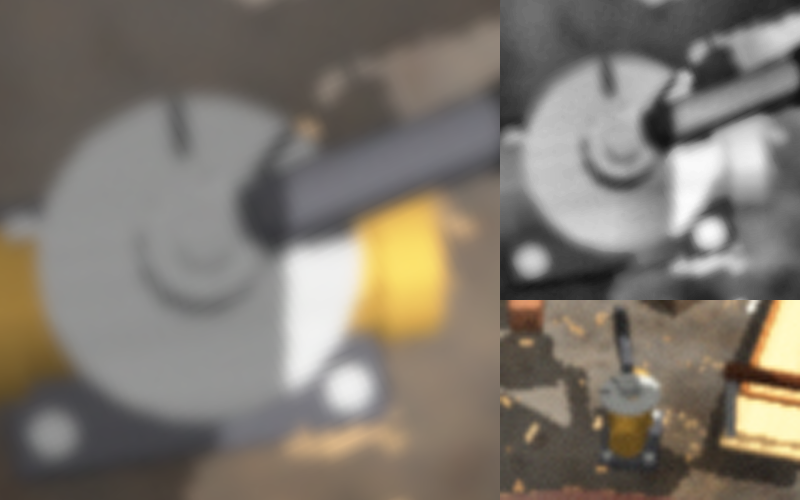

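The disc marks are at about 99° and 53° in the plan, and the third is hidden beneath the lever near 8° (the base plate is also at 8.3°). Half-open is therefore lever plan angle ≈53.3°, while the lever now sits at about 21°.

```bash
python3 -m inch '[0,0,0.02,0,0,0,-1,0,0,0,0,0,0,-1]'; python3 -c "
from h import *
to(672.2,-134.6,64,1.937)"
```

```text
time: 3.07
tool_pos: [600.4, -129.5, 270.2]
tcp_rot: [-3.141, -0.0, 1.929]
contact_force: [-0.3, 0.3, 0.3]
grip_width: 91.7
finger_force: 0.0
t 3.07 pos [ 600.4 -129.5  270.2] rot [-3.141 -0.     1.929] F [-0.3  0.3  0.3] w 91.7 j [-0.34  0.48  1.15 -0.    1.52 -0.7 ]
shift mm [-30.   65.5 206.2] units [-0.0375  0.0819  0.2578] rows>= 6
yaw err 0.0082 az units -0.0054 rows>= 1
```

Horizontal first, then down to z≈90 and a check look before the final part.

```bash
python3 -m inch '[0,0,0,-0.0125,0.0273,0,-1,0,0,0,-0.0125,0.0273,0,-1,0,0,0,-0.0125,0.0273,0,-1,0,0,0,0,0,0.04,-1,0,0,0,0,0,0.04,-1,0,0,0,0,0,0.04,-1,0,0,0,0,0,0.03,-1,0,0,0,0,0,0.03,-1,0,0,0,0,0,0.03,-1,0,0,0,0,0,0,-1]'
python3 - <<'E'
from h import *
st(); c=capture("wrist"); cv2.imwrite("pics/w2.png",c["image"][:,:,::-1])
E
```

```text
time: 3.9
tool_pos: [669.2, -133.4, 96.5]
tcp_rot: [-3.134, -0.006, 1.931]
contact_force: [-1.3, 0.2, -0.9]
grip_width: 91.8
finger_force: 0.0
t 3.9 pos [ 669.2 -133.4   96.5] rot [-3.134 -0.006  1.931] F [-1.3  0.2 -0.9] w 91.8 j [-0.31  0.73  1.17 -0.    1.25 -0.67]
```

View pics/w2.png

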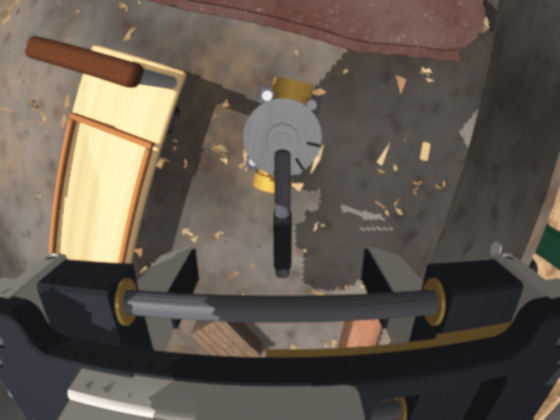

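The lever is aligned with the tool and centred between the fingers (col 283). The disc centre is at (282,140), with marks at (313,144) and (300,162). Now the exact angles.

```bash
python3 - <<'E'
from h import *
c=capture("wrist"); o=get_obs()
print("tcp px",projw(c,o["tool_pos"]), "grasp", projw(c,o["tool_pos"]+[0,0,8]))
f=lambda u,v,z:onz(c,u,v,z,True)
for z in (50,58,64):
    D=f(282,140,z); L,R,T,B=f(243,139,z),f(322,139,z),f(282,100,z),f(282,179,z)
    M2=f(301,163,z)-D;M3=f(314,144,z)-D
    print(z,"disc",D,"dia",np.linalg.norm(L-R),np.linalg.norm(T-B),"marks",np.degrees(np.arctan2(M2[1],M2[0])),np.degrees(np.arctan2(M3[1],M3[0])))
for a,b in (((283,160),(283,270)),((276,200),(275,270)),((290,200),(291,270))):
    A=f(*a,81);B=f(*b,81); v=B-A; print(A,B,"lever",np.degrees(np.arctan2(v[1],v[0])))
A=f(292,90,30);B=f(264,182,30);v=B-A;print("pipe",A,B,np.degrees(np.arctan2(v[1],v[0])))
print("boss",f(283,138,72))
p=rect(c,(650,-75),35,58,8); 
E
```

```text
tcp px [279.35409062 255.87419906] grasp [279.29253125 261.9548628 ]
50 disc [651.4 -75.1] dia 54.845692629412625 55.513061526094894 marks -29.74488129694218 13.912494676519957
58 disc [651.2 -74.4] dia 52.91445927154505 53.54642845232537 marks -29.9910863233413 13.971721220974892
64 disc [650.9 -73.9] dia 51.463579354724274 52.09548924811053 marks -29.81699677744183 14.036243467926516
[655.2 -83.6] [ 681.6 -152.9] lever -69.14554196042168
[ 660.1 -108.6] [ 676.6 -154.8] lever -70.3461759419467
[ 668.2 -105.5] [ 686.7 -151. ] lever -67.87366519062671
pipe [645.7 -38.7] [ 650.7 -112.2] -86.10832370591925
boss [650.8 -71.8]
```

```bash
python3 - <<'E'
from h import *
c=capture("wrist"); z=60
a=rect(c,(650,-75),40,z,8)
g=cv2.cvtColor(a,cv2.COLOR_BGR2GRAY)
ci=cv2.HoughCircles(cv2.medianBlur(g,7),cv2.HOUGH_GRADIENT,1,100,param1=80,param2=20,minRadius=170,maxRadius=240)
print(ci)
x0,y0,r=ci[0][0]
print("centre",690-y0/8,-35-x0/8,r/8)
pol=cv2.warpPolar(g,(int(r),720),(float(x0),float(y0)),r,cv2.WARP_POLAR_LINEAR).astype(float)
for lo,hi in ((.65,.75),(.75,.85),(.85,.93)):
    pr=pol[:,int(lo*r):int(hi*r)].mean(1); pr=pr-cv2.GaussianBlur(pr[None],(0,0),20)[0]
    # image angle clockwise from right -> world = -90 - ang
    k=[i for i in range(720) if pr[i]<-12 and pr[i]==pr[max(0,i-12):i+13].min()]
    print(lo,[(round((-90-i/2+180)%360-180,1),round(pr[i])) for i in k])
v=np.hstack([a,cv2.resize(pol.astype(np.uint8),(150,640))[:,:,None].repeat(3,2)])
cv2.imwrite("pics/v2.png",cv2.resize(v,(740,600)))
E
```

```text
NoneTraceback (most recent call last):
  File "<stdin>", line 7, in <module>
TypeError: 'NoneType' object is not subscriptable
```

```bash
python3 - <<'E'
from h import *
c=capture("wrist"); z=60
a=rect(c,(650,-75),40,z,7.5)
cv2.imwrite("pics/v2.png",a); np.save("v2.npy",a)
E
```

```text
(no output)
```

View pics/v2.png

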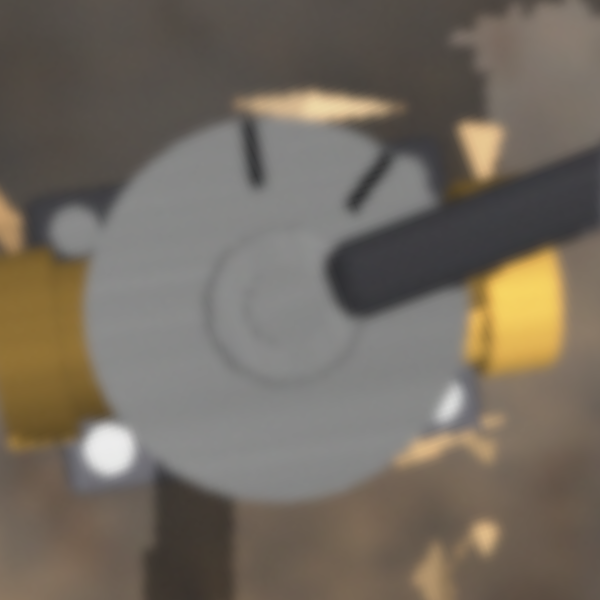

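The marks are at 99° and 54° about disc centre (277,310), and the lever is at 20°. The lever must turn +34°, from world -70° to -36°, about the axis at (648.7,-72). I'll descend, close and turn along the arc.

```bash
python3 -m inch '[0,0,0.005,0,0.002,0.02,-1,0,0,0,0,0,0.02,-1,0,0,0,0,0,0,-1,0,0,0,0,0,0,1,0,0,0,0,0,0,1,0,0,0,0,0,0,1,0,0,0,0,0,0,1,0,0,0,0,0,0,1,0,0,0,0,0,0,1,0,0,0,0,0,0,1]'; python3 -m inch '[0,0,0,0,0,0,1,0,0,0,0,0,0,1,0,0,0,0,0,0,1,0,0,0,0,0,0,1,0,0,0,0,0,0,1,0,0,0,0,0,0,1]'; python3 -c "
from h import *
st()"
```

```text
time: 4.93
tool_pos: [673.9, -133.8, 70.6]
tcp_rot: [3.141, 0.0, 1.925]
contact_force: [0.6, 0.1, 0.3]
grip_width: 49.5
finger_force: 0.0
time: 5.43
tool_pos: [673.8, -133.8, 70.3]
tcp_rot: [-3.142, 0.0, 1.925]
contact_force: [-0.3, 0.2, 0.5]
grip_width: 9.8
finger_force: 0.0
t 5.43 pos [ 673.8 -133.8   70.3] rot [-3.142  0.     1.925] F [-0.3  0.2  0.5] w 9.8 j [-0.31  0.76  1.2  -0.    1.19 -0.66]
```

```bash
python3 -m inch '[0,0,0,0,0,0,1,0,0,0,0,0,0,1,0,0,0,0,0,0,1]'; python3 -m inch '[0,0,-0.0396,0,0.0049,0,1,0,0,-0.0396,0,0.0049,0,1,0,0,-0.0396,0,0.0049,0,1,0,0,-0.0396,0,0.0049,0,1,0,0,-0.0396,0,0.0049,0,1,0,0,0,0,0,0,1,0,0,0,0,0,0,1]'; python3 -c "
from h import *
o=st(); d=o['tool_pos'][:2]-[648.7,-72]; print(np.hypot(*d),np.degrees(np.arctan2(d[1],d[0])),np.degrees(o['tcp_rot'][2])-180,o['finger_force'])"
```

```text
time: 5.68
tool_pos: [673.8, -133.8, 70.4]
tcp_rot: [-3.142, 0.0, 1.925]
contact_force: [0.4, 0.5, -0.3]
grip_width: 0.3
finger_force: 0.0
time: 6.27
tool_pos: [691.2, -124.8, 70.2]
tcp_rot: [-3.141, -0.0, 2.221]
contact_force: [-0.4, 0.5, -0.5]
grip_width: 0.5
finger_force: 0.0
t 6.27 pos [ 691.2 -124.8   70.2] rot [-3.141 -0.     2.221] F [-0.4  0.5 -0.5] w 0.5 j [-0.29  0.79  1.14 -0.    1.22 -0.94]
67.73749167966834 -51.180463094732985 -52.754812900760385 0.0
```

The fingers shut on nothing, so I look.

```bash
python3 - <<'E'
from h import *
c=capture("wrist"); cv2.imwrite("pics/w3.png",c["image"][60:360,120:440,::-1].repeat(2,0).repeat(2,1))
print(projw(c,get_obs()["tool_pos"]))
s=capture("side"); cv2.imwrite("pics/s3.png",cv2.resize(s["image"][140:240,190:330,::-1],None,fx=4,fy=4,interpolation=cv2.INTER_CUBIC))
E
```

```text
[276.72287814 252.00785397]
```

View pics/w3.png

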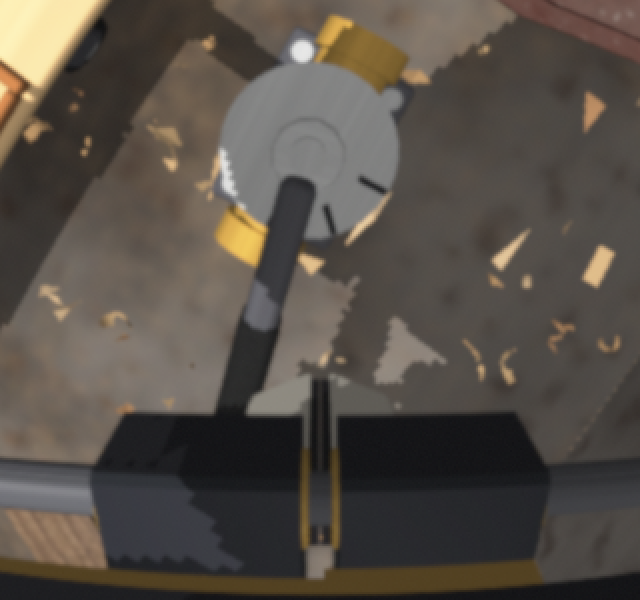

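View pics/s3.png

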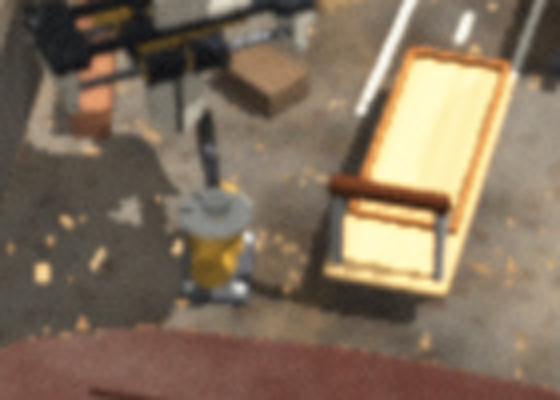

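The side view shows the lever untouched with its tip at crop (205,112), and the closed fingers to its left. I triangulate lever and hub from the side and top pixels, and compare with the projected TCP.

```bash
python3 - <<'E'
from h import *
t=capture("top"); s=capture("side"); w=capture("wrist")
def tri(*rs):
    A=np.zeros((3,3));b=np.zeros(3)
    for o,d in rs:
        d=d/np.linalg.norm(d);M=np.eye(3)-np.outer(d,d);A+=M;b+=M@o
    x=np.linalg.solve(A,b); return np.round(x,1),[round(np.linalg.norm((np.eye(3)-np.outer(d,d)/(d@d))@(x-o)),1) for o,d in rs]
def cp(x,y): return 280+x/4.2-.4,145+y/4.2-.4
sp=lambda x,y:(190+x/4-.4,140+y/4-.4)
print("tip",tri(ray(t,*cp(214,83)),ray(s,*sp(205,112))))
print("boss",tri(ray(t,*cp(100,124)),ray(s,*sp(215,197))))
print("bar L end",tri(ray(t,*cp(87,235)),ray(s,*sp(335,183))))
wp=lambda x,y:(120+x/2-.25,60+y/2-.25)
print("boss w+s",tri(rayw(w,*wp(309,150)),ray(s,*sp(215,197)),ray(t,*cp(100,124))))
print("barL",tri(ray(t,*cp(87,235)),ray(s,*sp(335,183))))
p=get_obs()["tool_pos"]; q=s["pose"][:3,:3].T@(p+[0,0,-11]-s["pose"][:3,3]); m=s["mtx"]
u=m[0,2]-m[0,0]*q[0]/q[2]; v=m[1,2]+m[0,0]*q[1]/q[2]; print("fingertip in s3 crop",(u-190)*4,(v-140)*4)
E
```

```text
tip (array([ 678.1, -156.5,   76.8]), [np.float64(0.1), np.float64(0.1)])
boss (array([648.4, -74.5,  70.7]), [np.float64(0.2), np.float64(0.2)])
bar L end (array([560.2, -63.5, 111. ]), [np.float64(0.4), np.float64(0.4)])
boss w+s (array([648.1, -72.8,  72.2]), [np.float64(1.8), np.float64(0.1), np.float64(1.7)])
barL (array([560.2, -63.5, 111. ]), [np.float64(0.4), np.float64(0.4)])
fingertip in s3 crop 175.63558535951643 153.10517738121303
```

By projection the fingertips sit roughly 15 mm higher than assumed and slid over the lever. I'll rise, open, swing back and go lower.

```bash
python3 -m inch '[0,0,0,0,0,-0.04,-1,0,0,0.0396,0,-0.0049,0,-1,0,0,0.0396,0,-0.0049,0,-1,0,0,0.0396,0,-0.0049,0,-1,0,0,0.0396,0,-0.0049,0,-1,0,0,0.0396,0,-0.0049,0,-1,0,0,0,0,0,0,-1,0,0,0,0,0,0,-1,0,0,0,0,0,0,-1,0,0,0,0,0,0,-1]'; python3 -m inch '[0,0,0,0,0,0,-1,0,0,0,0,0,0,-1]';python3 -c "
from h import *
to(671.5,-134.5,53,1.92)"
```

```text
time: 7.35
tool_pos: [674.6, -134.7, 102.4]
tcp_rot: [3.141, 0.0, 1.926]
contact_force: [-1.0, -0.2, -0.3]
grip_width: 62.8
finger_force: 0.0
time: 7.52
tool_pos: [674.5, -134.7, 102.3]
tcp_rot: [-3.142, 0.0, 1.926]
contact_force: [-0.5, -0.3, -0.4]
grip_width: 75.7
finger_force: 0.0
t 7.52 pos [ 674.5 -134.7  102.3] rot [-3.142  0.     1.926] F [-0.5 -0.3 -0.4] w 75.7 j [-0.31  0.73  1.16 -0.    1.25 -0.66]
shift mm [ 1.2 -2.7 49.3] units [ 0.0015 -0.0034  0.0616] rows>= 2
yaw err -0.0059 az units 0.0039 rows>= 1
```

```bash
python3 -m inch '[0,0,0,0.0015,-0.0034,0,-1,0,0,0,0,0,0.02,-1,0,0,0,0,0,0.02,-1,0,0,0,0,0,0.0216,-1,0,0,0,0,0,0,-1,0,0,0,0,0,0,1,0,0,0,0,0,0,1,0,0,0,0,0,0,1,0,0,0,0,0,0,1,0,0,0,0,0,0,1]'; python3 -m inch '[0,0,0,0,0,0,1,0,0,0,0,0,0,1,0,0,0,0,0,0,1,0,0,0,0,0,0,1,0,0,0,0,0,0,1,0,0,0,0,0,0,1,0,0,0,0,0,0,1,0,0,0,0,0,0,1]'
```

```text
time: 8.35
tool_pos: [671.9, -134.8, 54.1]
tcp_rot: [3.14, 0.001, 1.925]
contact_force: [0.1, 0.6, -0.0]
grip_width: 63.1
finger_force: 0.0
time: 9.02
tool_pos: [671.4, -134.6, 53.1]
tcp_rot: [-3.142, 0.0, 1.925]
contact_force: [-1.7, -0.2, -0.2]
grip_width: 9.6
finger_force: 14.2
```

Gripped (9.6 mm, 14 N). Turning +34°.

```bash
python3 -m inch '[0,0,0,0,0,0,1,0,0,0,0,0,0,1,0,0,-0.0396,0,0.0049,0,1,0,0,-0.0396,0,0.0049,0,1,0,0,-0.0396,0,0.0049,0,1,0,0,-0.0396,0,0.0049,0,1,0,0,-0.0396,0,0.0049,0,1,0,0,-0.0396,0,0.0049,0,1,0,0,-0.0396,0,0.0049,0,1,0,0,-0.0396,0,0.0049,0,1]'; python3 -m inch '[0,0,-0.0396,0,0.0049,0,1,0,0,-0.0396,0,0.0049,0,1,0,0,0,0,0,0,1,0,0,0,0,0,0,1]'; python3 - <<'E'
from h import *
o=st(); d=o['tool_pos'][:2]-[648.7,-72]; print(np.hypot(*d),np.degrees(np.arctan2(d[1],d[0])),np.degrees(o['tcp_rot'][2])-180,o['finger_force'])
E
```

```text
time: 9.85
tool_pos: [696.6, -117.4, 53.0]
tcp_rot: [-3.14, -0.003, 2.403]
contact_force: [-4.6, 1.8, 3.1]
grip_width: 9.5
finger_force: 30.0
time: 10.18
tool_pos: [701.7, -111.0, 53.0]
tcp_rot: [-3.141, -0.003, 2.52]
contact_force: [-4.4, 2.3, 2.7]
grip_width: 9.5
finger_force: 30.0
t 10.18 pos [ 701.7 -111.    53. ] rot [-3.141e+00 -3.000e-03  2.520e+00] F [-4.4  2.3  2.7] w 9.5 j [-0.26  0.82  1.12  0.    1.21 -1.21]
65.81360949647957 -36.315248466971845 -35.59709938204165 30.001702308654785
```

```bash
python3 -m inch '[0,0,0,0,0,0,-1,0,0,0,0,0,0,-1,0,0,0,0,0,0,-1,0,0,0,0,0,0,-1,0,0,0,0,0,0,-1,0,0,0,0,0,0,-1,0,0,0,0,0,0,-1,0,0,0,0,0,-0.03,-1,0,0,0,0,0,-0.03,-1,0,0,0,0,0,-0.03,-1]'; python3 -m inch '[0,0,0,0,0,-0.03,-1,0,0,0,0,0,-0.03,-1,0,0,0,0,0,0,-1]'; cat > valve.py <<'E'
from h import *
st(); c=capture("wrist"); 
for z,rs,nm in ((60,(17,20,23),"disc"),(81,(35,45,55,65,75),"lever")):
    g=cv2.cvtColor(rect(c,(648.7,-72),95,z,6),cv2.COLOR_BGR2GRAY)
    pol=cv2.warpPolar(g,(95*6,1440),(570.,570.),95*6,cv2.WARP_POLAR_LINEAR).astype(float)
    for r in rs:
        pr=pol[:,r*6-6:r*6+6].mean(1); b=cv2.GaussianBlur(np.tile(pr,3)[None],(0,0),60)[0][1440:2880]; e=pr-b
        m=e<-12; k=np.flatnonzero(m)
        segs=[s for s in np.split(k,np.flatnonzero(np.diff(k)>3)+1) if len(s)>3]
        print(nm,r,[(round((-90-s.mean()/4+180)%360-180,1),round(len(s)/4,1)) for s in segs])
E
python3 valve.py
```

```text
time: 11.02
tool_pos: [702.5, -112.1, 125.5]
tcp_rot: [-3.141, -0.001, 2.519]
contact_force: [0.9, 0.7, 0.1]
grip_width: 71.8
finger_force: 0.0
time: 11.27
tool_pos: [705.2, -112.8, 179.4]
tcp_rot: [3.138, 0.009, 2.519]
contact_force: [0.3, -0.2, 0.7]
grip_width: 90.0
finger_force: 0.0
t 11.27 pos [ 705.2 -112.8  179.4] rot [3.138 0.009 2.519] F [ 0.3 -0.2  0.7] w 90.0 j [-0.27  0.72  0.96 -0.    1.45 -1.21]
disc 17 [(np.float64(-153.5), 15.2), (np.float64(9.4), 6.0), (np.float64(-34.2), 33.2), (np.float64(-79.1), 8.5)]
disc 20 [(np.float64(-171.1), 15.0), (np.float64(9.2), 7.8), (np.float64(-35.5), 30.2), (np.float64(-80.5), 7.8)]
disc 23 [(np.float64(-178.6), 17.0), (np.float64(9.2), 7.2), (np.float64(-36.1), 28.5), (np.float64(-80.8), 7.8)]
lever 35 [(np.float64(-109.8), 11.2), (np.float64(-142.9), 4.0), (np.float64(163.4), 16.5), (np.float64(119.0), 4.8), (np.float64(64.2), 10.2), (np.float64(-37.0), 21.2), (np.float64(-63.6), 7.0)]
lever 45 [(np.float64(163.2), 9.2), (np.float64(75.1), 11.0), (np.float64(-12.5), 6.8), (np.float64(-30.6), 5.0), (np.float64(-41.0), 1.8)]
lever 55 [(np.float64(167.1), 11.0), (np.float64(75.6), 10.0), (np.float64(65.8), 2.2), (np.float64(-34.8), 11.8)]
lever 65 [(np.float64(-139.6), 3.5), (np.float64(169.6), 10.0), (np.float64(72.5), 13.8), (np.float64(18.5), 6.8), (np.float64(-6.5), 14.2), (np.float64(-35.0), 10.2), (np.float64(-76.6), 3.5)]
lever 75 [(np.float64(-142.1), 22.0), (np.float64(-160.9), 11.5), (np.float64(161.9), 10.5), (np.float64(110.5), 5.8), (np.float64(-20.0), 6.8), (np.float64(-35.0), 8.8)]
```

The valve sits at the middle: marks at 9.3° and -80.7°, lever -35.5°. Now over to the tins.

```bash
python3 -c "
from h import *
to(570,280,260)"
```

```text
t 11.32 pos [ 704.3 -112.5  176.6] rot [3.139 0.006 2.519] F [-0.2  0.2 -0.3] w 91.3 j [-0.27  0.72  0.96 -0.    1.45 -1.21]
shift mm [337.4 240.8 -84.9] units [ 0.4218  0.301  -0.1062] rows>= 11
```

```bash
python3 -m inch '[0,0,0,0.035,0.025,-0.0089,-1,0,0,0,0.035,0.025,-0.0089,-1,0,0,0,0.035,0.025,-0.0089,-1,0,0,0,0.035,0.025,-0.0089,-1,0,0,0,0.035,0.025,-0.0089,-1,0,0,0,0.035,0.025,-0.0089,-1,0,0,0,0.035,0.025,-0.0089,-1,0,0,0,0.035,0.025,-0.0089,-1,0,0,0,0.035,0.025,-0.0089,-1,0,0,0,0.035,0.025,-0.0089,-1]'; python3 -m inch '[0,0,0,0.035,0.025,-0.0089,-1,0,0,0,0.035,0.025,-0.0089,-1,0,0,0,0,0,0,-1,0,0,0,0,0,0,-1]'; cat > tins.py <<'E'
from h import *
o=st(); c=capture("wrist"); cen=(585,300)
for z in (57,):
    a=rect(c,cen,130,z,4); hsv=cv2.cvtColor(a,cv2.COLOR_BGR2HSV)
    cv2.imwrite("pics/_tins.png",a)
    m=((hsv[...,1]<40)&(hsv[...,2]>140)).astype(np.uint8)
    m=cv2.morphologyEx(m,cv2.MORPH_CLOSE,np.ones((25,25))) ; m=cv2.morphologyEx(m,cv2.MORPH_OPEN,np.ones((15,15)))
    cs,_=cv2.findContours(m,cv2.RETR_EXTERNAL,cv2.CHAIN_APPROX_NONE)
    for k in cs:
        if cv2.contourArea(k)<8000: continue
        (x,y),r=cv2.minEnclosingCircle(k); 
        print("blob",round(cen[0]+130-y/4,1),round(cen[1]+130-x/4,1),"r",round(r/4,1),"area r",round((cv2.contourArea(k)/np.pi)**.5/4,1))
E
python3 tins.py
```

```text
time: 12.15
tool_pos: [590.6, 214.9, 243.1]
tcp_rot: [-3.14, -0.001, 2.519]
contact_force: [0.3, -0.2, -0.8]
grip_width: 91.6
finger_force: 0.0
time: 12.48
tool_pos: [568.7, 280.4, 257.5]
tcp_rot: [-3.141, -0.0, 2.523]
contact_force: [0.4, 0.2, -0.5]
grip_width: 91.6
finger_force: 0.0
t 12.48 pos [568.7 280.4 257.5] rot [-3.141 -0.     2.523] F [ 0.4  0.2 -0.5] w 91.6 j [ 0.34  0.52  1.1  -0.    1.52 -0.61]
blob 568.6 368.9 r 30.1 area r 28.0
blob 602.3 235.9 r 28.0 area r 25.0
blob 683.4 368.3 r 69.4 area r 40.6
```

View pics/_tins.png

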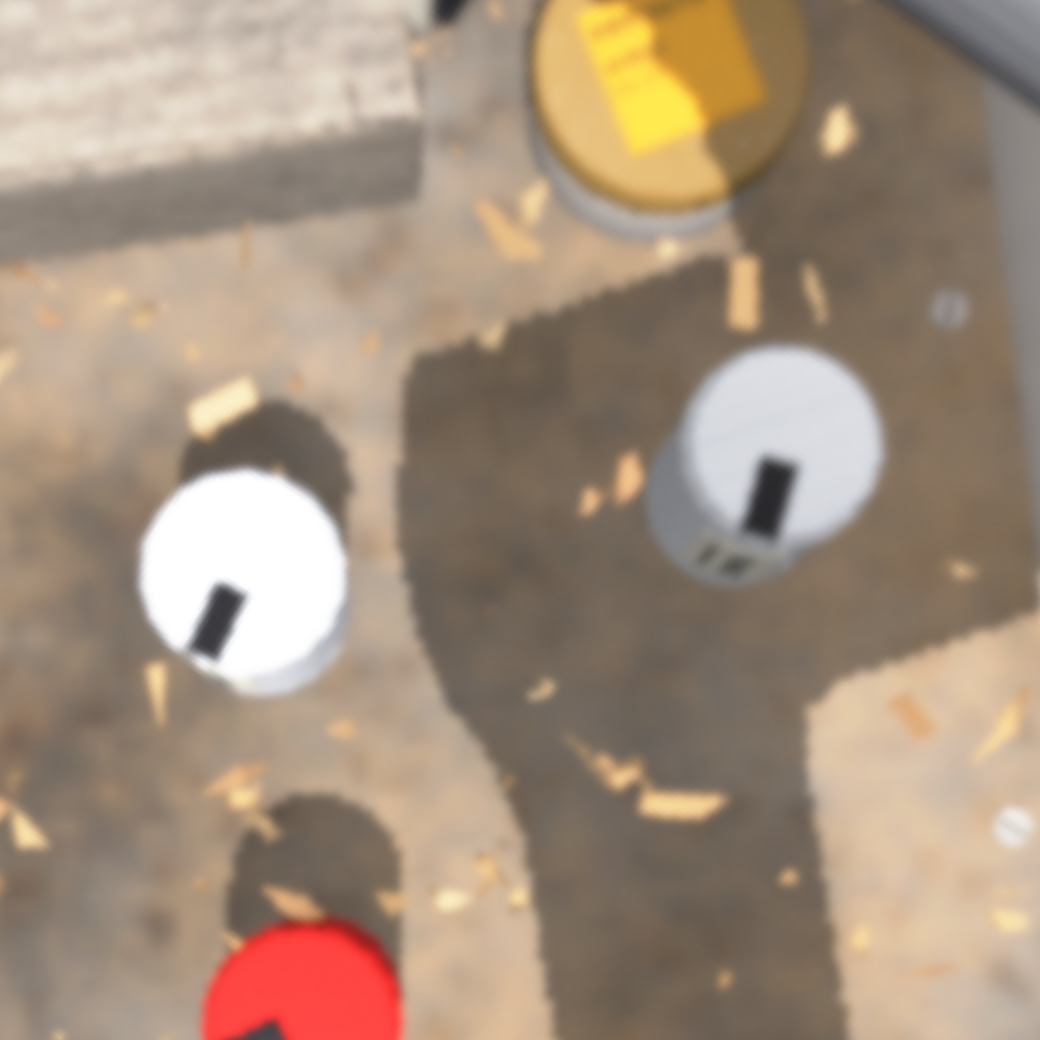

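The plan view (4 px/mm) shows tin A centred at (783,446) with its tab 15° left of down, and tin B at (243,572) with its tab 24° left of down. That puts A at about (603.3,233.5), label 165°, and B at about (572,368), label 156°. The red tin is at the bottom left.

```bash
python3 -m inch '[0,0,-0.0596,0,0,0,-1,0,0,-0.0596,0,0,0,-1,0,0,-0.0596,0,0,0,-1,0,0,-0.0596,0,0,0,-1,0,0,0,0,0,0,-1,0,0,0,0,0,0,-1]'; python3 -c "
from h import *
to(603.3,233.3,28,2.88)"
```

```text
time: 13.03
tool_pos: [570.0, 277.3, 257.6]
tcp_rot: [-3.14, -0.001, 2.872]
contact_force: [-0.5, 0.6, -0.1]
grip_width: 91.9
finger_force: 0.0
t 13.03 pos [570.  277.3 257.6] rot [-3.140e+00 -1.000e-03  2.872e+00] F [-0.5  0.6 -0.1] w 91.9 j [ 0.33  0.52  1.1  -0.    1.52 -0.97]
shift mm [-44.  -33.3 229.6] units [-0.055  -0.0416  0.2869] rows>= 6
yaw err 0.0077 az units -0.0051 rows>= 1
```

```bash
python3 -m inch '[0,0,-0.005,-0.0275,-0.0208,0,-1,0,0,0,-0.0275,-0.0208,0,-1,0,0,0,0,0,0.041,-1,0,0,0,0,0,0.041,-1,0,0,0,0,0,0.041,-1,0,0,0,0,0,0.041,-1,0,0,0,0,0,0.041,-1,0,0,0,0,0,0.041,-1,0,0,0,0,0,0.041,-1,0,0,0,0,0,0,-1]';  python3 -c "
from h import *
to(603.3,233.3,28,2.88)"
```

```text
time: 13.87
tool_pos: [599.0, 233.2, 21.5]
tcp_rot: [-3.135, -0.011, 2.881]
contact_force: [-1.9, -0.4, -1.3]
grip_width: 91.8
finger_force: 0.0
t 13.87 pos [599.  233.2  21.5] rot [-3.135 -0.011  2.881] F [-1.9 -0.4 -1.3] w 91.8 j [ 0.25  0.74  1.37 -0.    1.03 -1.06]
shift mm [-4.   1.2 -6.6] units [-0.005   0.0015 -0.0082] rows>= 1
yaw err -0.0009 az units 0.0006 rows>= 1
```

```bash
python3 -m inch '[0,0,0,0,0,0,-1,0,0,0,0,0,0,-1,0,0,0,0,0,0,-1]';  python3 -c "
from h import *
to(603.3,233.3,28,2.88)"
```

```text
time: 14.12
tool_pos: [605.4, 235.5, 31.6]
tcp_rot: [3.139, 0.004, 2.884]
contact_force: [0.8, -0.2, -0.3]
grip_width: 92.0
finger_force: 0.0
t 14.12 pos [605.4 235.5  31.6] rot [3.139 0.004 2.884] F [ 0.8 -0.2 -0.3] w 92.0 j [ 0.25  0.73  1.36 -0.    1.04 -1.06]
shift mm [ 1.5 -2.7  3.6] units [ 0.0019 -0.0033  0.0045] rows>= 1
yaw err -0.0035 az units 0.0023 rows>= 1
```

```bash
python3 -m inch '[0,0,0,0.001,-0.002,0.003,-1,0,0,0,0,0,0,-1,0,0,0,0,0,0,1,0,0,0,0,0,0,1,0,0,0,0,0,0,1,0,0,0,0,0,0,1,0,0,0,0,0,0,1,0,0,0,0,0,0,1,0,0,0,0,0,0,1,0,0,0,0,0,0,1]';  python3 -c "
from h import *
to(603.3,233.3,28,2.88)"
```

```text
time: 14.95
tool_pos: [602.4, 233.8, 26.4]
tcp_rot: [-3.141, -0.0, 2.884]
contact_force: [0.1, -0.3, -0.4]
grip_width: 50.3
finger_force: 30.0
t 14.95 pos [602.4 233.8  26.4] rot [-3.141 -0.     2.884] F [ 0.1 -0.3 -0.4] w 50.3 j [ 0.25  0.74  1.37 -0.    1.03 -1.06]
shift mm [-1.  -0.3 -1.6] units [-0.0012 -0.0004 -0.0019] rows>= 1
yaw err -0.0044 az units 0.0029 rows>= 1
```

```bash
python3 -m inch '[0,0,0,0,0,-0.02,1,0,0,0,0,0,-0.045,1,0,0,0,0,0,-0.045,1,0,0,0,0,0,-0.045,1,0,0,0,0,0,-0.045,1,0,0,-0.054,0,0,-0.02,1,0,0,-0.054,0,0,0,1,0,0,-0.055,0,0,0,1,0,0,0,0,0,0,1,0,0,0,0,0,0,1]';  python3 -c "
from h import *
to(516.7,-256,90,3.128)"
```

```text
time: 15.78
tool_pos: [602.1, 233.9, 202.0]
tcp_rot: [-3.141, -0.001, 3.126]
contact_force: [0.6, 0.1, -2.4]
grip_width: 50.1
finger_force: 30.0
t 15.78 pos [602.1 233.9 202. ] rot [-3.141e+00 -1.000e-03  3.126e+00] F [ 0.6  0.1 -2.4] w 50.1 j [ 0.25  0.58  1.16 -0.    1.4  -1.3 ]
shift mm [  77.9 -491.1  112.2] units [ 0.0974 -0.6138  0.1403] rows>= 13
yaw err 0.0015 az units -0.001 rows>= 1
```

```bash
python3 -m inch '[0,0,0,0.003,-0.0222,0,1,0,0,0,0.007,-0.0438,0,1,0,0,0,0.007,-0.0438,0,1,0,0,0,0.007,-0.0438,0,1,0,0,0,0.007,-0.0438,0,1,0,0,0,0.007,-0.0438,0,1,0,0,0,0.007,-0.0438,0,1,0,0,0,0.007,-0.0438,0,1,0,0,0,0.007,-0.0438,0,1,0,0,0,0.007,-0.0438,0,1]'; python3 -m inch '[0,0,0,0.007,-0.0438,0,1,0,0,0,0.007,-0.0438,0,1,0,0,0,0.007,-0.0438,0,1,0,0,0,0.007,-0.0438,0,1,0,0,0,0.003,-0.0222,0,1,0,0,0,0,0,0,1,0,0,0,0,0,0,1,0,0,0,0,0,0,1]'; python3 - <<'E'
from h import *
to(516.7,-256,80,3.128)
c=capture("top"); cv2.imwrite("pics/top2.png",c["image"][:,:,::-1])
# caddy tray rim from wrist view for a second opinion
w=capture("wrist"); a=rect(w,(520,-200),150,48,2)
a2=cv2.resize(c["image"][145:275,280:470,::-1],(380,260),interpolation=cv2.INTER_CUBIC)
o=np.zeros((600,800,3),np.uint8); o[:,:600]=a; o[:136,600:]=cv2.resize(a2,(200,136)); cv2.imwrite("pics/p2.png",o)
E
```

```text
time: 16.62
tool_pos: [544.6, -100.0, 202.2]
tcp_rot: [3.141, -0.001, 3.126]
contact_force: [-0.0, -0.0, -1.7]
grip_width: 50.2
finger_force: 30.0
time: 17.28
tool_pos: [518.5, -255.3, 202.1]
tcp_rot: [3.141, -0.001, 3.128]
contact_force: [-0.6, 1.1, -1.2]
grip_width: 50.7
finger_force: 30.0
t 17.28 pos [ 518.5 -255.3  202.1] rot [ 3.141e+00 -1.000e-03  3.128e+00] F [-0.6  1.1 -1.2] w 50.7 j [-0.59  0.45  1.38  0.    1.31 -2.15]
shift mm [  1.7  -0.9 122.1] units [ 0.0022 -0.0011  0.1527] rows>= 4
yaw err 0.0003 az units -0.0002 rows>= 1
```

View pics/p2.png

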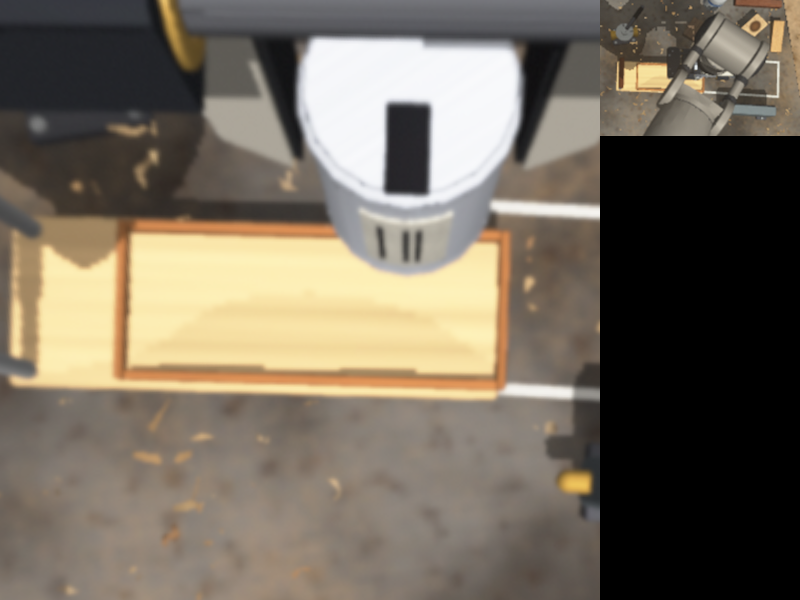

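The wrist view puts the tray rim corners at (118,222), (508,232), (505,388) and (118,380), so the tray centre is about (517.2,-207) and the heading -91.3°. The tin's tab points straight down. Lowering.

```bash
python3 -m inch '[0,0,0,0.0016,0,0.02,1,0,0,0,0,0,0.04,1,0,0,0,0,0,0.04,1,0,0,0,0,0,0.036,1,0,0,0,0,0,0.017,1,0,0,0,0,0,0.01,1,0,0,0,0,0,0.0035,1,0,0,0,0,0,0,1,0,0,0,0,0,0,1,0,0,0,0,0,0,1]'; python3 -m inch '[0,0,0,0,0,0,1]'
```

```text
time: 18.22
tool_pos: [518.2, -256.4, 70.8]
tcp_rot: [-3.14, 0.002, 3.129]
contact_force: [0.1, -0.7, -1.9]
grip_width: 49.9
finger_force: 30.0
time: 18.3
tool_pos: [518.0, -256.4, 70.5]
tcp_rot: [-3.14, 0.002, 3.129]
contact_force: [0.3, -0.5, -1.5]
grip_width: 50.0
finger_force: 30.0
```

```bash
python3 -m inch '[0,0,0,0,0,0.002,1,0,0,0,0,0,0.0015,1,0,0,0,0,0,0,1,0,0,0,0,0,0,1,0,0,0,0,0,0,1]'; python3 -m inch '[0,0,0,0,0,0.001,1,0,0,0,0,0,0,1,0,0,0,0,0,0,1]'
```

```text
time: 18.72
tool_pos: [517.3, -256.2, 66.5]
tcp_rot: [-3.142, 0.0, 3.129]
contact_force: [-1.4, -0.1, -1.7]
grip_width: 50.0
finger_force: 30.0
time: 18.97
tool_pos: [517.5, -256.2, 66.1]
tcp_rot: [-3.141, 0.001, 3.129]
contact_force: [-0.4, -0.1, 1.8]
grip_width: 50.2
finger_force: 30.0
```

Contact. Release and rise, then return to the tins.

```bash
python3 -m inch '[0,0,0,0,0,0,-1,0,0,0,0,0,0,-1,0,0,0,0,0,0,-1,0,0,0,0,0,0,-1,0,0,0,0,0,0,-1,0,0,0,0,0,0,-1,0,0,0,0,0,-0.01,-1,0,0,0,0,0,-0.02,-1,0,0,0,0,0,-0.04,-1,0,0,0,0,0,-0.04,-1]'; python3 -m inch '[0,0,0,0,0,-0.04,-1,0,0,0,0,0,-0.04,-1,0,0,0,0,0,0,-1,0,0,0,0,0,0,-1]'; python3 -c "
from h import *
to(560,290,255,2.72)"
```

```text
time: 19.8
tool_pos: [516.6, -255.7, 154.4]
tcp_rot: [3.14, -0.002, 3.129]
contact_force: [1.1, 0.3, -0.5]
grip_width: 92.0
finger_force: 0.0
time: 20.13
tool_pos: [518.2, -256.6, 220.5]
tcp_rot: [-3.139, 0.004, 3.129]
contact_force: [-0.6, 0.9, -1.0]
grip_width: 91.6
finger_force: 0.0
t 20.13 pos [ 518.2 -256.6  220.5] rot [-3.139  0.004  3.129] F [-0.6  0.9 -1. ] w 91.6 j [-0.59  0.43  1.36 -0.    1.35 -2.15]
shift mm [-35.1 547.  -36. ] units [-0.0438  0.6838 -0.045 ] rows>= 14
yaw err -0.409 az units 0.2727 rows>= 4
```

```bash
python3 -m inch '[0,0,0,-0.0028,0.0428,-0.0028,-1,0,0,0,-0.0028,0.0428,-0.0028,-1,0,0,0,-0.0028,0.0428,-0.0028,-1,0,0,0,-0.0028,0.0428,-0.0028,-1,0,0,0,-0.0028,0.0428,-0.0028,-1,0,0,0,-0.0028,0.0428,-0.0028,-1,0,0,0,-0.0028,0.0428,-0.0028,-1,0,0,0,-0.0028,0.0428,-0.0028,-1,0,0,0,-0.0028,0.0428,-0.0028,-1,0,0,0,-0.0028,0.0428,-0.0028,-1]'; python3 -m inch '[0,0,0,-0.0028,0.0428,-0.0028,-1,0,0,0,-0.0028,0.0428,-0.0028,-1,0,0,0,-0.0028,0.0428,-0.0028,-1,0,0,0,-0.0028,0.0428,-0.0028,-1,0,0,0,-0.0028,0.0428,-0.0028,-1,0,0,0.068,0,0.0428,0,-1,0,0,0.068,0,0,0,-1,0,0,0.068,0,0,0,-1,0,0,0.068,0,0,0,-1,0,0,0,0,0,0,-1]'; python3 -m inch '[0,0,0,0,0,0,-1,0,0,0,0,0,0,-1,0,0,0,0,0,0,-1]';  cat > tin2.py <<'E'
from h import *
o=st(); c=capture("wrist"); cen=(585,310); H=120
a=rect(c,cen,H,58,4); g=cv2.cvtColor(a,cv2.COLOR_BGR2GRAY); hsv=cv2.cvtColor(a,cv2.COLOR_BGR2HSV)
m=((hsv[...,1]<45)&(hsv[...,2]>150)).astype(np.uint8)
ci=cv2.HoughCircles(cv2.medianBlur(g,5),cv2.HOUGH_GRADIENT,1,120,param1=90,param2=22,minRadius=96,maxRadius=112)
print("t",[] if ci is None else [(round(cen[0]+H-y/4,1),round(cen[1]+H-x/4,1),round(r/4,1),a[int(y),int(x)].tolist()) for x,y,r in ci[0] if 0<y<959 and 0<x<959])
t=capture("top"); h=cv2.cvtColor(t["image"],cv2.COLOR_RGB2HSV); mm=((h[...,1]<25)&(h[...,2]>190)).astype(np.uint8)[150:270,100:235]
n,l,s,ce=cv2.connectedComponentsWithStats(mm)
for i in range(1,n):
    if s[i,4]>60: print("top",s[i],onz(t,*(ce[i]+[100,150]),58))
cv2.imwrite("pics/_t2.png",cv2.resize(a,(600,600)))
E
python3 tin2.py
```

```text
time: 20.97
tool_pos: [543.2, 87.7, 239.0]
tcp_rot: [-3.141, -0.002, 3.129]
contact_force: [-0.1, -0.0, 0.1]
grip_width: 91.9
finger_force: 0.0
time: 21.8
tool_pos: [557.2, 291.4, 249.7]
tcp_rot: [-3.139, -0.002, 2.718]
contact_force: [0.2, -0.3, 0.4]
grip_width: 91.8
finger_force: 0.0
time: 22.05
tool_pos: [557.8, 291.0, 251.0]
tcp_rot: [-3.141, -0.0, 2.723]
contact_force: [-0.2, 0.3, -0.5]
grip_width: 91.9
finger_force: 0.0
t 22.05 pos [557.8 291.  251. ] rot [-3.141 -0.     2.723] F [-0.2  0.3 -0.5] w 91.9 j [ 0.36  0.52  1.13 -0.    1.49 -0.79]
t [(np.float32(571.1), np.float32(369.6), np.float32(25.9), [255, 255, 255])]
```

```bash
python3 - <<'E'
from h import *
c=capture("wrist"); C=(571.3,369.4)
a=rect(c,C,30,60,8); g=cv2.cvtColor(a,cv2.COLOR_BGR2GRAY); yy,xx=np.mgrid[:480,:480]
m=(g<90)&(np.hypot(xx-240,yy-240)<190); p=np.c_[xx[m],yy[m]].astype(np.float32)
(cx,cy),wh,an=cv2.minAreaRect(p); print(m.sum(),cx-240,cy-240,np.array(wh)/8,an)
print("label dir from centre", np.degrees(np.arctan2(-(cx-240),-(cy-240))))
to(571.3,368.8,28)
E
```

```text
5860 -47.51976013183594 96.26608276367188 [ 6.00728321 16.07261658] 24.227745056152344
label dir from centre 153.72770316257623
t 22.2 pos [557.9 291.1 251.3] rot [-3.142  0.     2.722] F [-1.   0.1  0.6] w 91.8 j [ 0.36  0.52  1.13 -0.    1.49 -0.79]
shift mm [ 19.4  76.4 223.3] units [0.0243 0.0955 0.2791] rows>= 6
```

```bash
python3 -m inch '[0,0,0,0.0081,0.0318,0,-1,0,0,0,0.0081,0.0318,0,-1,0,0,0,0.0081,0.0318,0,-1,0,0,0,0,0,0.04,-1,0,0,0,0,0,0.04,-1,0,0,0,0,0,0.04,-1,0,0,0,0,0,0.04,-1,0,0,0,0,0,0.04,-1,0,0,0,0,0,0.04,-1,0,0,0,0,0,0.025,-1]'; python3 -m inch '[0,0,0,0,0,0.014,-1,0,0,0,0,0,0,-1,0,0,0,0,0,0,-1,0,0,0,0,0,0,-1,0,0,0,0,0,0,-1]'; python3 -c "
from h import *
to(571.3,368.8,28,2.719)"
```

```text
time: 23.03
tool_pos: [569.7, 368.0, 35.6]
tcp_rot: [-3.138, -0.003, 2.721]
contact_force: [-0.4, 0.4, -0.7]
grip_width: 92.2
finger_force: 0.0
time: 23.45
tool_pos: [572.5, 369.5, 30.3]
tcp_rot: [3.139, 0.002, 2.721]
contact_force: [-0.7, -0.3, 0.2]
grip_width: 91.7
finger_force: 0.0
t 23.45 pos [572.5 369.5  30.3] rot [3.139e+00 2.000e-03 2.721e+00] F [-0.7 -0.3  0.2] w 91.7 j [ 0.46  0.79  1.25 -0.    1.1  -0.69]
shift mm [ 0.8 -1.1  2.3] units [ 0.0011 -0.0014  0.0029] rows>= 1
yaw err -0.002 az units 0.0013 rows>= 1
```

```bash
python3 -m inch '[0,0,0,0,0,0.002,1,0,0,0,0,0,0,1,0,0,0,0,0,0,1,0,0,0,0,0,0,1,0,0,0,0,0,0,1,0,0,0,0,0,0,1,0,0,0,0,0,0,1,0,0,0,0,0,0,1,0,0,0,0,0,0,1]'; python3 -m inch '[0,0,0,0,0,-0.02,1,0,0,0,0,0,-0.045,1,0,0,0,0,0,-0.045,1,0,0,0,0,0,-0.045,1,0,0,0,0,0,-0.045,1,0,0,-0.066,0,0,-0.02,1,0,0,-0.067,0,0,0,1,0,0,-0.067,0,0,0,1,0,0,-0.067,0,0,0,1,0,0,0,0,0,0,1]';  python3 -c "
from h import *
to(518.3,-159,80,3.119)"
```

```text
time: 24.2
tool_pos: [571.3, 368.9, 26.5]
tcp_rot: [-3.141, 0.0, 2.721]
contact_force: [0.3, -0.7, 0.4]
grip_width: 50.3
finger_force: 30.0
time: 25.03
tool_pos: [571.1, 368.8, 202.2]
tcp_rot: [-3.141, -0.001, 3.125]
contact_force: [0.6, 0.1, -1.0]
grip_width: 50.0
finger_force: 30.0
t 25.03 pos [571.1 368.8 202.2] rot [-3.141e+00 -1.000e-03  3.125e+00] F [ 0.6  0.1 -1. ] w 50.0 j [ 0.46  0.64  1.04 -0.    1.46 -1.09]
shift mm [  43.9 -528.5  122.4] units [ 0.0549 -0.6607  0.1531] rows>= 14
yaw err -0.0059 az units 0.0039 rows>= 1
```

```bash
python3 -m inch '[0,0,0,0.0037,-0.0225,0,1,0,0,0,0.0037,-0.0438,0,1,0,0,0,0.0037,-0.0438,0,1,0,0,0,0.0037,-0.0438,0,1,0,0,0,0.0037,-0.0438,0,1,0,0,0,0.0037,-0.0438,0,1,0,0,0,0.0037,-0.0438,0,1,0,0,0,0.0037,-0.0438,0,1,0,0,0,0.0037,-0.0438,0,1,0,0,0,0.0037,-0.0438,0,1]'; python3 -m inch '[0,0,0,0.0037,-0.0438,0,1,0,0,0,0.0037,-0.0438,0,1,0,0,0,0.0037,-0.0438,0,1,0,0,0,0.0037,-0.0438,0,1,0,0,0,0.0037,-0.0438,0,1,0,0,0.004,0,-0.025,0,1,0,0,0,0,0,0,1,0,0,0,0,0,0,1,0,0,0,0,0,0,1]'; python3 - <<'E'
from h import *
to(518.3,-159,67.5,3.119)
w=capture("wrist"); cv2.imwrite("pics/p3.png",cv2.resize(rect(w,(520,-200),150,48,2),(600,600)))
E
```

```text
time: 25.87
tool_pos: [534.4, 34.6, 202.5]
tcp_rot: [-3.142, -0.0, 3.118]
contact_force: [1.2, 0.0, -0.8]
grip_width: 50.2
finger_force: 30.0
time: 26.62
tool_pos: [516.1, -158.1, 202.3]
tcp_rot: [3.141, -0.0, 3.114]
contact_force: [0.7, 0.6, -1.0]
grip_width: 50.1
finger_force: 30.0
t 26.62 pos [ 516.1 -158.1  202.3] rot [ 3.141 -0.     3.114] F [ 0.7  0.6 -1. ] w 50.1 j [-0.44  0.37  1.49  0.    1.27 -1.98]
shift mm [ -2.3  -0.9 134.8] units [-0.0029 -0.0012  0.1685] rows>= 4
yaw err 0.0053 az units -0.0036 rows>= 1
```

View pics/p3.png

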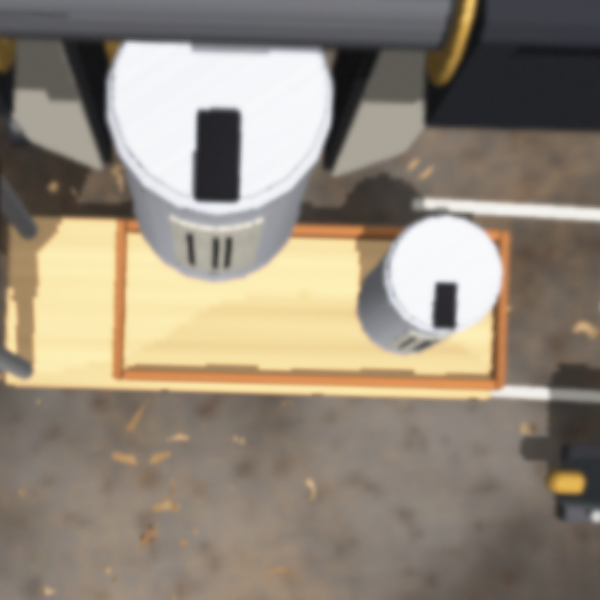

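Tin A stands in the front of the tray with its tab straight down, and tin B is held with its tab down too. Lowering B.

```bash
python3 -m inch '[0,0,-0.003,-0.0025,-0.001,0.02,1,0,0,0,0,0,0.04,1,0,0,0,0,0,0.04,1,0,0,0,0,0,0.036,1,0,0,0,0,0,0.017,1,0,0,0,0,0,0.01,1,0,0,0,0,0,0.0035,1,0,0,0,0,0,0,1,0,0,0,0,0,0,1,0,0,0,0,0,0,1]'; python3 -m inch '[0,0,0,0,0,0.001,1,0,0,0,0,0,0.001,1,0,0,0,0,0,0,1,0,0,0,0,0,0,1,0,0,0,0,0,0,1]'
```

```text
time: 27.5
tool_pos: [519.1, -159.7, 70.7]
tcp_rot: [-3.14, 0.002, 3.12]
contact_force: [-0.5, -1.0, -1.2]
grip_width: 50.0
finger_force: 30.0
time: 27.92
tool_pos: [518.2, -159.6, 67.8]
tcp_rot: [-3.141, 0.0, 3.12]
contact_force: [-0.8, -0.5, -0.8]
grip_width: 50.4
finger_force: 30.0
```

```bash
python3 -m inch '[0,0,0,0,0,0.0015,1,0,0,0,0,0,0.001,1,0,0,0,0,0,0,1,0,0,0,0,0,0,1]'; python3 -m inch '[0,0,0,0,0,0,-0.5,0,0,0,0,0,0,-0.5,0,0,0,0,0,0,-0.5,0,0,0,0,0,0,-0.5,0,0,0,0,0,0,-0.5,0,0,0,0,0,-0.01,-0.5,0,0,0,0,0,-0.02,-0.5,0,0,0,0,0,-0.04,-0.5,0,0,0,0,0,-0.04,-0.5,0,0,0,0,0,-0.03,-0.5]';  python3 -m inch '[0,0,0,0,0,0,-1,0,0,0,0,0,0,-1,0,0,0,0,0,0,-1]'
```

```text
time: 28.25
tool_pos: [518.4, -159.7, 66.1]
tcp_rot: [-3.141, 0.001, 3.12]
contact_force: [-0.6, -0.2, 3.4]
grip_width: 50.1
finger_force: 30.0
time: 29.08
tool_pos: [518.7, -159.7, 180.8]
tcp_rot: [-3.14, 0.002, 3.12]
contact_force: [0.9, 0.8, -0.7]
grip_width: 68.9
finger_force: 0.0
time: 29.33
tool_pos: [517.8, -159.3, 177.4]
tcp_rot: [3.141, -0.001, 3.12]
contact_force: [0.8, 1.1, -0.6]
grip_width: 84.4
finger_force: 0.0
```

```bash
python3 -m inch '[0,0,0,0,0.03,0.004,-1,0,0,0,0,0.04,0,-1,0,0,0,0,0.034,0,-1,0,0,0,0,0.016,0,-1,0,0,0,0,0,0,-1,0,0,0,0,0,0,-1,0,0,0,0,0,0,-1]'; cat > bay.py <<'E'
from h import *
def fit(P,nm):
    P=np.array(P,np.float32); v=cv2.fitLine(P,cv2.DIST_HUBER,0,1,.01).ravel(); 
    if v[1]>0 and abs(v[1])>.5: v[:2]*=-1
    print(nm,len(P),"dir deg",round(np.degrees(np.arctan2(v[1],v[0])),2),"pt",np.round(v[2:],1),"x@-405" if abs(v[1])>.5 else "", np.round(v[2]+(-405-v[3])*v[0]/v[1],1) if abs(v[1])>.5 else "", "y range",P[:,1].min(),P[:,1].max())
c=capture("top"); im=cv2.cvtColor(cv2.imread("pics/top0.png"),cv2.COLOR_BGR2RGB)
def scan(im,cast,box,step,nm,axis):
    pass
g=im.astype(float).min(2)
# side lines: per column, subpixel centroid of brightness over local background
def side(r0,r1,c0,c1):
    P=[]
    for u in range(c0,c1):
        col=g[r0:r1,u]; b=np.median(col); w=np.clip(col-b-15,0,None)
        if w.sum()>20: P.append(onz(c,u,(w*np.arange(r0,r1)).sum()/w.sum(),0))
    return P
fit(side(194,208,372,446),"left"); fit(side(228,241,384,446),"right")
P=[]
for v in range(206,235):
    row=g[v,440:460]; w=np.clip(row-np.median(row)-15,0,None)
    if w.sum()>20: P.append(onz(c,(w*np.arange(440,460)).sum()/w.sum(),v,0))
fit(P,"far")
E
python3 bay.py; python3 - <<'E'
from h import *
st(); w=capture("wrist"); np.savez("w4.npz",**w)
o=np.zeros((600,800,3),np.uint8); o[:400,:400]=rect(w,(520,-80),80,117,2.5); o[:300,400:]=cv2.resize(w["image"][:,:,::-1],(400,300)); o[300:,400:]=rect(w,(500,-350),200,0,1)[50:350]
cv2.imwrite("pics/p4.png",o)
E
```

```text
time: 29.92
tool_pos: [520.2, -64.4, 174.0]
tcp_rot: [-3.141, -0.001, 3.12]
contact_force: [-0.6, -0.6, 0.1]
grip_width: 91.9
finger_force: 0.0
left 69 dir deg -93.39 pt [ 578.8 -410.8] x@-405 579.1 y range -526.9 -295.5
right 62 dir deg -93.13 pt [ 475.1 -388.7] x@-405 474.3 y range -522.7 -331.3
far 29 dir deg 9.82 pt [ 520.5 -542.5]   y range -551.4 -537.8
t 29.97 pos [520.2 -64.6 174.1] rot [-3.141e+00 -1.000e-03  3.119e+00] F [-0.6 -0.3 -1.4] w 91.9 j [-0.27  0.37  1.58 -0.    1.19 -1.82]
```

View pics/p4.png

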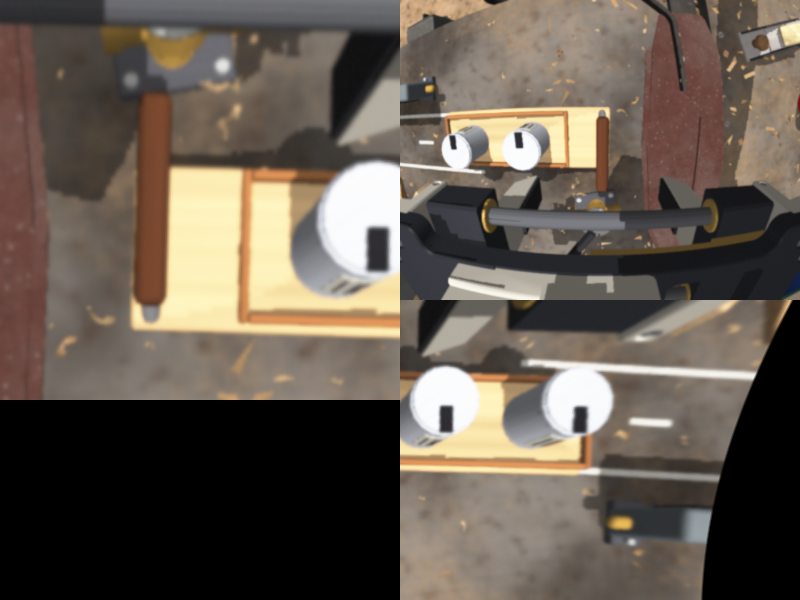

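The bar's ends in the plan are at (155,95) and (150,303), so its centre is about (519.5,-62) with heading -91.4°. Both tins stand in the tray, labels down. The bay axis runs along -93.3° through about (526.7,-406). I'll grip the bar with part-open fingers.

```bash
python3 -m inch '[0,0,0,0,0.0028,0,-0.25,0,0,0,0,0,0,-0.25,0,0,0,0,0,0,-0.25,0,0,0,0,0,0,-0.25,0,0,0,0,0,0,-0.25,0,0,0,0,0,0.02,-0.25,0,0,0,0,0,0.03,-0.25,0,0,0,0,0,0.03,-0.25,0,0,0,0,0,0.018,-0.25,0,0,0,0,0,0.0045,-0.25]'; python3 -m inch '[0,0,0,0,0,0,-0.25,0,0,0,0,0,0,-0.25,0,0,0,0,0,0,-0.25]'; python3 -c "
from h import *
st()"
```

```text
time: 30.85
tool_pos: [518.7, -60.9, 90.0]
tcp_rot: [3.141, -0.005, 3.12]
contact_force: [-0.0, -0.1, -0.7]
grip_width: 57.3
finger_force: 0.0
time: 31.1
tool_pos: [521.2, -61.6, 93.7]
tcp_rot: [-3.141, 0.002, 3.12]
contact_force: [0.5, 0.5, 0.7]
grip_width: 57.3
finger_force: 0.0
t 31.1 pos [521.2 -61.6  93.7] rot [-3.141e+00  2.000e-03  3.120e+00] F [0.5 0.5 0.7] w 57.3 j [-0.26  0.46  1.69 -0.    0.99 -1.81]
```

```bash
python3 -m inch '[0,0,0,0,0,0,1,0,0,0,0,0,0,1,0,0,0,0,0,0,1,0,0,0,0,0,0,1,0,0,0,0,0,0,1,0,0,0,0,0,0,1,0,0,0,0,0,0,1,0,0,0,0,0,0,1]'; cat > plan.py <<'E'
from h import *
import sys
o=st(); p=o["tool_pos"][:2]; B=np.array([526.7,-406.]); hb=np.radians(-93.3)
h0=o["tcp_rot"][2]-np.pi/2-2*np.pi*0; h0=(h0-np.pi+np.pi)  # heading = yaw(right side) + 90deg
h0=(o["tcp_rot"][2]+np.pi/2+np.pi)%(2*np.pi)-np.pi
h=h0; dh=(h0-hb); rear=p+30*np.array([np.cos(h),np.sin(h)])
f=np.array([np.cos(hb),np.sin(hb)]); l=np.array([-f[1],f[0]])
goal=B-85*f; along=(goal-rear)@f; lat=(goal-rear)@l
print("heading err deg",np.degrees(dh),"along",along,"lat",lat)
from scipy.integrate import cumulative_trapezoid as ct
s1,s2=65.,158.; s=np.linspace(0,260,2601)
prof=lambda pk:np.interp(s,[0,s1,s2,260],[dh,pk,0,0])
from scipy.optimize import brentq
pk=brentq(lambda k:ct(np.sin(prof(k)),s)[-1]-lat,-.2,.6); H=prof(pk)
X=ct(np.cos(H),s,initial=0); Y=ct(np.sin(H),s,initial=0); send=np.interp(along,X,s); print("peak deg",np.degrees(pk),"length",send)
v=[2,5]+[7.5]*200; S=[0]
for k in v:
    if S[-1]+k>send-8: break
    S.append(S[-1]+k)
S+= [S[-1]+(send-S[-1])*.65, send]; S=np.array(S)
Hs=np.interp(S,s,H); R=rear+np.outer(np.interp(S,s,X),f)+np.outer(np.interp(S,s,Y),l)
a=Hs+hb; U=np.c_[np.cos(a),np.sin(a)]; T=R-30*U
print("end TCP",T[-1],"yaw",a[-1]-np.pi/2+2*np.pi)
for i in range(len(S)-1):
    d=T[i+1]-T[i]; y=a[i]-np.pi/2; tx=d@[np.cos(y),np.sin(y)]; ty=d@[np.sin(y),-np.cos(y)]
    print(i,"az %.4f tx %.4f ty %.4f"%(-(a[i+1]-a[i])/1.5,tx/800,ty/800), "s",round(S[i+1]),"at",np.round(T[i+1],1),"h",round(np.degrees(a[i+1]),1))
E
python3 plan.py
```

```text
time: 31.77
tool_pos: [520.3, -61.3, 92.5]
tcp_rot: [-3.142, -0.0, 3.12]
contact_force: [0.3, -0.5, 1.0]
grip_width: 13.5
finger_force: 30.0
t 31.77 pos [520.3 -61.3  92.5] rot [-3.142 -0.     3.12 ] F [ 0.3 -0.5  1. ] w 13.5 j [-0.26  0.46  1.69 -0.    0.99 -1.81]
heading err deg 2.0524476559062568 along 228.76213773527624 lat 25.10983671153763
peak deg 17.51014407176092 length 231.34201499928616
end TCP [ 533.3198631  -291.19069109] yaw 3.0839967882739803
0 az -0.0055 tx 0.0003 ty -0.0025 s 2 at [520.1 -63.3] h -90.8
1 az -0.0138 tx 0.0007 ty -0.0063 s 7 at [519.4 -68.3] h -89.6
2 az -0.0208 tx 0.0010 ty -0.0094 s 14 at [518.7 -75.8] h -87.8
3 az -0.0208 tx 0.0010 ty -0.0094 s 22 at [518.1 -83.4] h -86.0
4 az -0.0208 tx 0.0010 ty -0.0094 s 30 at [517.8 -90.9] h -84.2
5 az -0.0208 tx 0.0010 ty -0.0094 s 37 at [517.8 -98.5] h -82.4
6 az -0.0208 tx 0.0010 ty -0.0094 s 44 at [ 518. -106.] h -80.7
7 az -0.0208 tx 0.0010 ty -0.0094 s 52 at [ 518.4 -113.6] h -78.9
8 az -0.0208 tx 0.0010 ty -0.0094 s 60 at [ 519.  -121.1] h -77.1
9 az -0.0108 tx 0.0005 ty -0.0094 s 67 at [ 520.3 -128.5] h 
[... 803 characters left out ...]
217. ] h -93.1
22 az 0.0022 tx -0.0001 ty -0.0094 s 164 at [ 537.2 -224.5] h -93.3
23 az -0.0000 tx -0.0000 ty -0.0094 s 172 at [ 536.7 -231.9] h -93.3
24 az -0.0000 tx -0.0000 ty -0.0094 s 180 at [ 536.3 -239.4] h -93.3
25 az -0.0000 tx 0.0000 ty -0.0094 s 187 at [ 535.9 -246.9] h -93.3
26 az -0.0000 tx -0.0000 ty -0.0094 s 194 at [ 535.4 -254.4] h -93.3
27 az -0.0000 tx -0.0000 ty -0.0094 s 202 at [ 535.  -261.9] h -93.3
28 az -0.0000 tx 0.0000 ty -0.0094 s 210 at [ 534.6 -269.4] h -93.3
29 az -0.0000 tx -0.0000 ty -0.0094 s 217 at [ 534.1 -276.9] h -93.3
30 az -0.0000 tx -0.0000 ty -0.0117 s 226 at [ 533.6 -286.2] h -93.3
31 az -0.0000 tx 0.0000 ty -0.0063 s 231 at [ 533.3 -291.2] h -93.3
```

```bash
cat > rel.py <<'E'
from h import *
o=st(); c=capture("wrist"); y=o["tcp_rot"][2]; X=np.array([np.cos(y),np.sin(y)]); Y=np.array([np.sin(y),-np.cos(y)]); p=o["tool_pos"][:2]
cen=p-Y*145; H=120
a=rect(c,cen,H,98,4); g=cv2.medianBlur(cv2.cvtColor(a,cv2.COLOR_BGR2GRAY),5)
ci=cv2.HoughCircles(g,cv2.HOUGH_GRADIENT,1,150,param1=90,param2=20,minRadius=94,maxRadius=112)
W=[]
for x,yy,r in (ci[0] if ci is not None else []):
    w=np.array([cen[0]+H-yy/4,cen[1]+H-x/4]); d=w-p; W.append((d@Y,d@X,*w,r/4))
W.sort()
for q in W: print("tool x %.1f y %.1f  world %.1f %.1f r %.1f"%(q[1],q[0],q[2],q[3],q[4]))
if len(W)>=2: print("tin line deg in tool frame",round(np.degrees(np.arctan2(W[0][1]-W[1][1],-(W[0][0]-W[1][0]))),2))
cv2.imwrite("pics/_rel.png",a)
E
python3 rel.py
python3 -m inch '[0,0,-0.0055,0.0003,-0.0025,0,1,0,0,-0.0138,0.0007,-0.0063,0,1,0,0,-0.0208,0.001,-0.0094,0,1,0,0,-0.0208,0.001,-0.0094,0,1,0,0,-0.0208,0.001,-0.0094,0,1,0,0,-0.0208,0.001,-0.0094,0,1,0,0,-0.0208,0.001,-0.0094,0,1,0,0,-0.0208,0.001,-0.0094,0,1]'; python3 rel.py
```

```text
t 31.77 pos [520.3 -61.3  92.5] rot [-3.142 -0.     3.12 ] F [ 0.3 -0.5  1. ] w 13.5 j [-0.26  0.46  1.69 -0.    0.99 -1.81]
tool x -1.9 y -189.8  world 518.1 -251.2 r 25.9
tool x -1.1 y -96.3  world 519.3 -157.7 r 23.6
tin line deg in tool frame -0.48
time: 32.48
tool_pos: [518.1, -113.6, 92.5]
tcp_rot: [3.141, -0.001, -2.945]
contact_force: [-0.4, 1.3, 1.8]
grip_width: 13.4
finger_force: 30.0
t 32.48 pos [ 518.1 -113.6   92.5] rot [ 3.141e+00 -1.000e-03 -2.945e+00] F [-0.4  1.3  1.8] w 13.4 j [-0.36  0.47  1.67  0.    1.   -2.13]
tool x -1.8 y -189.1  world 556.8 -298.7 r 25.9
tool x 0.4 y -94.8  world 536.3 -206.7 r 25.2
tin line deg in tool frame -1.32
```

The caddy follows rigidly. Continuing.

```bash
python3 -m inch '[0,0,-0.0208,0.001,-0.0094,0,1,0,0,-0.0108,0.0005,-0.0094,0,1,0,0,0.0164,-0.0008,-0.0094,0,1,0,0,0.0164,-0.0008,-0.0094,0,1,0,0,0.0164,-0.0008,-0.0094,0,1,0,0,0.0164,-0.0008,-0.0094,0,1,0,0,0.0164,-0.0008,-0.0094,0,1,0,0,0.0164,-0.0008,-0.0094,0,1,0,0,0.0164,-0.0008,-0.0094,0,1,0,0,0.0164,-0.0008,-0.0094,0,1]'; python3 rel.py
```

```text
time: 33.37
tool_pos: [535.4, -188.0, 92.6]
tcp_rot: [-3.141, 0.001, -3.099]
contact_force: [0.9, 1.7, 1.6]
grip_width: 13.6
finger_force: 30.1
t 33.37 pos [ 535.4 -188.    92.6] rot [-3.141e+00  1.000e-03 -3.099e+00] F [0.9 1.7 1.6] w 13.6 j [-0.47  0.53  1.56  0.    1.04 -2.09]
tool x -5.3 y -187.6  world 548.7 -375.3 r 24.5
tool x -1.5 y -95.1  world 541.0 -283.0 r 25.4
tin line deg in tool frame -2.37
```

```bash
python3 -m inch '[0,0,0.0164,-0.0008,-0.0094,0,1,0,0,0.0164,-0.0008,-0.0094,0,1,0,0,0.0164,-0.0008,-0.0094,0,1,0,0,0.0164,-0.0008,-0.0094,0,1,0,0,0.0022,0,-0.006,0,1]'; python3 rel.py; python3 - <<'E'
from h import *
# caddy rim (orange-brown) in wrist view at z=48 and bay lines at z=0, left as numbers
c=capture("wrist"); o=get_obs(); 
for nm,z in (("rim",48),):
    a=rect(c,(520,-400),150,z,3); hsv=cv2.cvtColor(a,cv2.COLOR_BGR2HSV)
    m=((hsv[...,0]>5)&(hsv[...,0]<16)&(hsv[...,1]>140)&(hsv[...,2]>90)).astype(np.uint8)
    ls=cv2.HoughLinesP(m*255,1,np.pi/720,80,minLineLength=120,maxLineGap=40)
    for l in ([] if ls is None else ls[:12,0]): 
        x1,y1,x2,y2=l; P=np.array([520+150-y1/3,-250-x1/3]);Q=np.array([520+150-y2/3,-250-x2/3]); d=Q-P; print(nm,P.round(1),Q.round(1),round(np.degrees(np.arctan2(d[1],d[0])),1))
E
```

```text
time: 33.83
tool_pos: [537.7, -223.3, 92.6]
tcp_rot: [-3.141, 0.001, 3.082]
contact_force: [3.0, 2.0, 0.3]
grip_width: 13.2
finger_force: 30.0
t 33.83 pos [ 537.7 -223.3   92.6] rot [-3.141e+00  1.000e-03  3.082e+00] F [3.  2.  0.3] w 13.2 j [-0.53  0.56  1.52 -0.    1.06 -2.04]
tool x -3.8 y -189.5  world 530.2 -412.7 r 26.2
tool x -0.4 y -94.8  world 532.5 -317.9 r 25.2
tin line deg in tool frame -2.03
rim [ 498.7 -266.3] [ 488.7 -461. ] -92.9
rim [ 497. -267.] [ 486.  -458.7] -93.3
rim [ 500.7 -266.3] [ 489.7 -461.3] -93.2
rim [ 498.3 -266.3] [ 486.3 -459.3] -93.6
rim [ 500.  -266.3] [ 489.  -461.3] -93.2
rim [ 498.3 -268.7] [ 486.7 -460.3] -93.5
rim [ 501.3 -266.3] [ 495.3 -368. ] -93.4
rim [ 499.7 -269. ] [ 487.3 -460.7] -93.7
rim [ 496.7 -268.3] [ 569.7 -271. ] -2.1
rim [ 499.7 -266.3] [ 487.  -460.7] -93.7
rim [ 496.7 -268.7] [ 570.  -272.3] -2.9
rim [ 497.3 -270. ] [ 570.  -273.7] -2.9
```

```bash
cat > lines.py <<'E'
from h import *
def lines(y0=-440,y1=-530):
    c=capture("wrist"); a=rect(c,(520,-430),130,0,4); 
    hsv=cv2.cvtColor(a,cv2.COLOR_BGR2HSV); g=cv2.GaussianBlur(a.min(2).astype(np.float32),(0,0),3)
    bg=cv2.GaussianBlur(g,(0,0),30); e=g-bg; m=((e>18)&(hsv[...,1]<60)).astype(np.uint8)
    ls=cv2.HoughLinesP(m*255,1,np.pi/720,60,minLineLength=120,maxLineGap=40)
    for l in ([] if ls is None else ls[:14,0]):
        x1,y1_,x2,y2=l; P=np.array([650-y1_/4,-300-x1/4]);Q=np.array([650-y2/4,-300-x2/4]); d=Q-P; print("white",P.round(1),Q.round(1),round(np.degrees(np.arctan2(d[1],d[0])),1))
lines()
E
python3 lines.py
```

```text
white [ 480.8 -300. ] [ 467.8 -530.5] -93.2
white [ 482.2 -300. ] [ 468.  -530.5] -93.5
white [ 478.5 -300. ] [ 466.5 -530. ] -93.0
white [ 484.5 -300. ] [ 468.5 -530.8] -94.0
white [ 478.8 -300. ] [ 466.8 -529.8] -93.0
white [ 485.  -301.8] [ 469. -531.] -94.0
white [ 480.2 -300. ] [ 467.2 -530.5] -93.2
white [ 485. -300.] [ 468.8 -530.8] -94.0
white [ 479. -300.] [ 467.  -530.2] -93.0
white [ 475.  -361.2] [ 466. -530.] -93.1
white [ 463.8 -527. ] [ 567.2 -546. ] -10.4
white [ 464.2 -525. ] [ 571.  -543.8] -10.0
white [ 427.2 -408.2] [ 424.5 -519.8] -91.4
white [ 482.5 -300. ] [ 468.8 -527.5] -93.5
```

```bash
python3 - <<'E'
from h import *
f=np.array([np.cos(np.radians(-93.3)),np.sin(np.radians(-93.3))]); l=np.array([-f[1],f[0]]); B=np.array([526.7,-406.])
t=capture("top"); im=cv2.imread("pics/top0.png").min(2).astype(np.float32)
def samp(c,img,P,wr):
    q=(np.c_[P,np.zeros(len(P))]-c["pose"][:3,3])@c["pose"][:3,:3]; m=c["mtx"]
    if wr: r=np.hypot(q[:,0],q[:,1]);k=m[0,0]*np.arctan2(r,-q[:,2])/r
    else: k=-m[0,0]/q[:,2]
    return cv2.remap(img,(m[0,2]+k*q[:,0]).astype(np.float32)[:,None],(m[1,2]-k*q[:,1]).astype(np.float32)[:,None],cv2.INTER_LINEAR).ravel()
w=capture("wrist"); wi=w["image"].min(2).astype(np.float32)
S=np.arange(110,160,2.)
for lat in (-30,0,30):
    P=B+np.outer(S,f)+lat*l; print("far lat",lat,"top",samp(t,im,P,0).astype(int).tolist()); print("   wrist",samp(w,wi,P,1).astype(int).tolist())
S=np.arange(-150,-110,2.)
for d in (-2,0,2): print("near left top",(lambda P:samp(t,im,P,0).astype(int).tolist())(B+np.outer(S,f)+(52.4+d)*l))
S=np.arange(-40,40,3.)
for d in (-3,0,3): print("dash top",samp(t,im,B+np.outer(S,f)+d*l,0).astype(int).tolist())
for lat in (52.4,-52.4):
    D=np.arange(-8,9,1.); print("width prof top",lat,samp(t,im,B+50*f+np.outer(lat+D,l),0).astype(int).tolist())
D=np.arange(-8,9,1.);print("wrist right",samp(w,wi,B+80*f+np.outer(-52.4+D,l),1).astype(int).tolist())
E
```

```text
far lat -30 top [55, 55, 55, 55, 56, 56, 56, 61, 71, 100, 117, 121, 99, 77, 59, 57, 63, 81, 93, 102, 102, 102, 101, 102, 102]
   wrist [91, 91, 92, 93, 94, 94, 96, 122, 179, 222, 233, 110, 0, 0, 0, 0, 0, 0, 0, 0, 0, 0, 0, 0, 0]
far lat 0 top [59, 59, 59, 60, 60, 60, 60, 61, 75, 107, 127, 136, 119, 106, 94, 92, 92, 94, 99, 103, 106, 107, 108, 108, 109]
   wrist [91, 98, 101, 101, 101, 102, 105, 129, 181, 219, 224, 195, 141, 105, 94, 92, 17, 0, 0, 0, 0, 0, 0, 0, 0]
far lat 30 top [61, 62, 62, 63, 63, 62, 64, 73, 124, 197, 219, 211, 175, 131, 100, 101, 101, 100, 98, 98, 99, 100, 102, 104, 104]
   wrist [222, 163, 84, 37, 34, 35, 36, 36, 41, 69, 136, 203, 235, 242, 242, 242, 241, 236, 211, 159, 115, 82, 0, 0, 0]
near left top [57, 58, 58, 58, 58, 58, 73, 99, 112, 119, 118, 117, 117, 119, 120, 119, 116, 115, 115, 119]
near left top [57, 58, 58, 58, 58, 58, 72, 97, 110, 117, 118, 118, 119, 123, 124, 123, 123, 123, 123, 137]
near left top [57, 58, 58, 58, 58, 58, 69, 89, 100, 106, 106, 105, 106, 108, 108, 109, 110, 110, 111, 127]
dash top [52, 52, 52, 53, 57, 94, 151, 171, 174, 175, 175, 181, 182, 177, 173, 182, 188, 186, 164, 124, 98, 89, 84, 79, 75, 75, 79]
dash top [52, 52, 53, 53, 60, 108, 175, 198, 200, 199, 199, 205, 209, 211, 211, 218, 225, 223, 197, 145, 103, 89, 83, 78, 74, 76, 81]
dash top [52, 52, 52, 52, 62, 97, 139, 158, 161, 158, 158, 164, 169, 174, 173, 174, 180, 174, 158, 127, 100, 89, 84, 79, 77, 79, 84]
width prof top 52.4 [60, 67, 74, 82, 94, 106, 119, 117, 116, 115, 105, 92, 80, 73, 70, 67, 65]
width prof top -52.4 [48, 51, 55, 61, 77, 92, 108, 114, 119, 124, 114, 102, 89, 76, 63, 50, 44]
wrist right [52, 52, 52, 52, 55, 67, 92, 118, 133, 138, 138, 134, 117, 86, 59, 50, 48]
```

```bash
python3 -c "
from h import *
to(533.2,-289.7,None,3.084)"
```

```text
t 34.08 pos [ 537.4 -222.2   92.6] rot [-3.141  0.     3.085] F [ 2.  -1.   0.7] w 13.5 j [-0.52  0.56  1.52 -0.    1.06 -2.04]
shift mm [  0.3 -67.6   0. ] units [ 0.0004 -0.0845  0.    ] rows>= 2
yaw err -0.0009 az units 0.0006 rows>= 1
```

```bash
python3 -m inch '[0,0,0,0,-0.005,0,1,0,0,0,0,-0.009,0,1,0,0,0,0,-0.009,0,1,0,0,0,0,-0.009,0,1,0,0,0,0,-0.009,0,1,0,0,0,0,-0.009,0,1,0,0,0,0,-0.009,0,1,0,0,0,0,-0.009,0,1,0,0,0,0,-0.007,0,1,0,0,0,0,-0.005,0,1]'; python3 -m inch '[0,0,0,0,-0.003,0,1,0,0,0,0,-0.0015,0,1,0,0,0,0,0,0,1,0,0,0,0,0,0,1,0,0,0,0,0,0,1]'; python3 rel.py; python3 - <<'E'
from h import *
c=capture("wrist")
a=rect(c,(520,-430),150,48,3); hsv=cv2.cvtColor(a,cv2.COLOR_BGR2HSV)
m=((hsv[...,0]>5)&(hsv[...,0]<16)&(hsv[...,1]>140)&(hsv[...,2]>90)).astype(np.uint8)
ls=cv2.HoughLinesP(m*255,1,np.pi/720,80,minLineLength=120,maxLineGap=40)
for l in ([] if ls is None else ls[:10,0]): 
        x1,y1,x2,y2=l; P=np.array([520+150-y1/3,-280-x1/3]);Q=np.array([520+150-y2/3,-280-x2/3]); d=Q-P; print(P.round(1),Q.round(1),round(np.degrees(np.arctan2(d[1],d[0])),1))
E
```

```text
time: 34.92
tool_pos: [533.5, -286.9, 92.5]
tcp_rot: [-3.141, -0.0, 3.084]
contact_force: [1.2, 1.4, 2.3]
grip_width: 13.3
finger_force: 30.0
time: 35.33
tool_pos: [533.4, -289.6, 92.5]
tcp_rot: [-3.141, -0.0, 3.085]
contact_force: [0.7, -1.2, 0.3]
grip_width: 13.0
finger_force: 30.0
t 35.33 pos [ 533.4 -289.6   92.5] rot [-3.141 -0.     3.085] F [ 0.7 -1.2  0.3] w 13.0 j [-0.62  0.6   1.44 -0.    1.1  -2.14]
tool x -0.0 y -94.5  world 528.1 -384.0 r 25.0
[ 494.7 -331.7] [ 481.3 -524.3] -94.0
[ 492.7 -332. ] [ 480.3 -520.3] -93.7
[ 496.  -331.7] [ 484.3 -526. ] -93.4
[ 495.3 -331.7] [ 482.3 -526. ] -93.8
[ 494.3 -331.7] [ 481.  -524.3] -94.0
[ 494.  -331.7] [ 480.7 -523.3] -94.0
[ 495.7 -331.7] [ 483.7 -526. ] -93.5
[ 495.  -331.7] [ 481.3 -525.3] -94.0
[ 591.7 -284.7] [ 511.3 -294.3] -173.1
[ 593.  -287.3] [ 512.3 -294.7] -174.8
```

Parked on the axis (rim line gives x 527.2 vs 526.6, heading -93.8 vs -93.3). Letting go.

```bash
python3 -m inch '[0,0,0,0,0,0,-0.25,0,0,0,0,0,0,-0.25,0,0,0,0,0,0,-0.25,0,0,0,0,0,0,-0.25,0,0,0,0,0,0,-0.25,0,0,0,0,0,0,-0.25,0,0,0,0,0,0,-0.25,0,0,0,0,0,-0.01,-0.25,0,0,0,0,0,-0.03,-0.25,0,0,0,0,0,-0.04,-0.25]'; python3 -m inch '[0,0,0,0,0,-0.04,-0.25,0,0,0,0,0,-0.02,-0.25,0,0,0,0,0,0,-1,0,0,0,0,0,0,-1,0,0,0,0,0,0,-1,0,0,0,0,0,0,-1,0,0,0,0,0,0,-1,0,0,0,0,0,0,-1,0,0,0,0,0,0,-1,0,0,0,0,0,0,-1]'; python3 -m inch '[0,0,0,0,0,0,-1,0,0,0,0,0,0,-1,0,0,0,0,0,0,-1,0,0,0,0,0,0,-1,0,0,0,0,0,0,-1,0,0,0,0,0,0,-1]'; python3 - <<'E'
from h import *
o=st(); c=capture("wrist")
a=rect(c,(520,-430),150,48,3); hsv=cv2.cvtColor(a,cv2.COLOR_BGR2HSV)
m=((hsv[...,0]>5)&(hsv[...,0]<16)&(hsv[...,1]>140)&(hsv[...,2]>90)).astype(np.uint8)
ls=cv2.HoughLinesP(m*255,1,np.pi/720,80,minLineLength=120,maxLineGap=40)
for l in ([] if ls is None else ls[:6,0]): 
        x1,y1,x2,y2=l; P=np.array([520+150-y1/3,-280-x1/3]);Q=np.array([520+150-y2/3,-280-x2/3]); d=Q-P; print(P.round(1),Q.round(1),round(np.degrees(np.arctan2(d[1],d[0])),1))
to(702,-111,180,2.52)
E
```

```text
time: 36.27
tool_pos: [532.2, -288.5, 155.3]
tcp_rot: [3.139, -0.005, 3.085]
contact_force: [0.4, -0.5, -0.1]
grip_width: 57.2
finger_force: 0.0
time: 37.1
tool_pos: [533.4, -289.4, 204.1]
tcp_rot: [3.141, -0.001, 3.085]
contact_force: [0.7, -0.2, 0.0]
grip_width: 91.4
finger_force: 0.0
time: 37.6
tool_pos: [533.5, -289.5, 204.5]
tcp_rot: [-3.141, 0.0, 3.085]
contact_force: [0.8, -0.7, -1.1]
grip_width: 91.9
finger_force: 0.0
t 37.6 pos [ 533.5 -289.5  204.5] rot [-3.141  0.     3.085] F [ 0.8 -0.7 -1.1] w 91.9 j [-0.62  0.5   1.29 -0.    1.35 -2.14]
[ 493.3 -333. ] [ 483.3 -526. ] -93.0
[ 495. -332.] [ 486. -500.] -93.1
[ 494.3 -332.3] [ 484. -526.] -93.1
[ 492.7 -341.3] [ 481.3 -525. ] -93.5
[ 564.  -425.3] [ 560.  -489.7] -93.6
[ 608.  -289.7] [ 503.7 -290. ] -179.8
t 37.65 pos [ 533.5 -289.5  204.5] rot [-3.142  0.     3.085] F [-0.1  0.1 -0.2] w 91.9 j [-0.62  0.5   1.29 -0.    1.35 -2.14]
shift mm [-158.1  187.8   24.5] units [-0.1976  0.2347  0.0307] rows>= 7
yaw err -0.5649 az units 0.3766 rows>= 5
```

```bash
python3 -m inch '[0,0,0,-0.0247,0.0293,0,-1,0,0,0,-0.0247,0.0293,0,-1,0,0,0,-0.0247,0.0293,0,-1,0,0,0,-0.0247,0.0293,0,-1,0,0,0,-0.0247,0.0293,0,-1,0,0,0,-0.0247,0.0293,0,-1,0,0,0,-0.0247,0.0293,0,-1,0,0,0.05,-0.0247,0.0293,0,-1,0,0,0.066,0,0,0,-1,0,0,0.066,0,0,0,-1]'; python3 -m inch '[0,0,0.066,0,0,0,-1,0,0,0.066,0,0,0,-1,0,0,0.062,0,0,0,-1,0,0,0,0,0,0,-1,0,0,0,0,0,0,-1,0,0,0,0,0,0,-1]'; python3 valve.py; python3 -c "
from h import *
to(702,-111,53,2.52)"
```

```text
time: 38.48
tool_pos: [702.9, -109.0, 203.6]
tcp_rot: [3.142, -0.001, 2.81]
contact_force: [-0.2, -0.5, 0.6]
grip_width: 91.9
finger_force: 0.0
time: 38.98
tool_pos: [702.0, -111.2, 204.5]
tcp_rot: [-3.141, 0.0, 2.524]
contact_force: [0.1, 0.1, 0.3]
grip_width: 91.9
finger_force: 0.0
t 38.98 pos [ 702.  -111.2  204.5] rot [-3.141  0.     2.524] F [0.1 0.1 0.3] w 91.9 j [-0.26  0.71  0.91 -0.    1.52 -1.22]
disc 17 [(np.float64(10.0), 6.2), (np.float64(-34.6), 35.0), (np.float64(-78.9), 4.5)]
disc 20 [(np.float64(-172.4), 7.0), (np.float64(9.6), 9.0), (np.float64(-35.0), 30.8), (np.float64(-80.2), 5.2)]
disc 23 [(np.float64(177.9), 11.5), (np.float64(9.5), 8.2), (np.float64(-34.2), 25.8), (np.float64(-80.2), 5.2)]
lever 35 [(np.float64(-110.0), 10.8), (np.float64(-142.8), 10.2), (np.float64(119.4), 8.0), (np.float64(64.5), 12.2), (np.float64(-32.1), 14.5), (np.float64(-44.0), 6.8), (np.float64(-63.9), 7.0)]
lever 45 [(np.float64(-123.9), 9.5), (np.float64(-144.0), 1.8), (np.float64(-157.8), 4.2), (np.float64(76.6), 14.0), (np.float64(-11.5), 9.8), (np.float64(-29.9), 4.0), (np.float64(-40.9), 3.0)]
lever 55 [(np.float64(-139.1), 3.0), (np.float64(125.1), 1.5), (np.float64(73.4), 18.5), (np.float64(-34.9), 12.0)]
lever 65 [(np.float64(-167.9), 3.5), (np.float64(72.6), 17.5), (np.float64(19.4), 4.0), (np.float64(-9.9), 8.5), (np.float64(-19.5), 1.8), (np.float64(-35.0), 10.2), (np.float64(-76.5), 5.2)]
lever 75 [(np.float64(114.2), 10.2), (np.float64(105.1), 1.0), (np.float64(68.1), 2.5), (np.float64(-19.2), 8.8), (np.float64(-34.9), 9.0)]
t 39.03 pos [ 702.  -111.2  204.5] rot [-3.142  0.     2.523] F [-0.9 -0.2 -0.8] w 92.2 j [-0.26  0.71  0.91 -0.    1.52 -1.22]
shift mm [1.000e-01 2.000e-01 1.515e+02] units [0.0002 0.0003 0.1893] rows>= 4
yaw err -0.003 az units 0.002 rows>= 1
```

Descend and grip the lever.

```bash
python3 -m inch '[0,0,0,0,0,0.03,-1,0,0,0,0,0,0.04,-1,0,0,0,0,0,0.04,-1,0,0,0,0,0,0.04,-1,0,0,0,0,0,0.025,-1,0,0,0,0,0,0.0143,-1,0,0,0,0,0,0,-1,0,0,0,0,0,0,-1,0,0,0,0,0,0,1,0,0,0,0,0,0,1]'; python3 -m inch '[0,0,0,0,0,0,1,0,0,0,0,0,0,1,0,0,0,0,0,0,1,0,0,0,0,0,0,1,0,0,0,0,0,0,1,0,0,0,0,0,0,1,0,0,0,0,0,0,1,0,0,0,0,0,0,1,0,0,0,0,0,0,1,0,0,0,0,0,0,1]'; python3 -m inch '[0,0,0,0,0,0,1,0,0,0,0,0,0,1,0,0,0,0,0,0,1]'
```

```text
time: 39.87
tool_pos: [703.3, -111.5, 55.5]
tcp_rot: [3.14, 0.004, 2.521]
contact_force: [-1.1, -0.0, -1.0]
grip_width: 82.7
finger_force: 0.0
time: 40.7
tool_pos: [702.0, -111.2, 53.0]
tcp_rot: [-3.141, 0.0, 2.521]
contact_force: [0.1, 0.8, 0.8]
grip_width: 16.5
finger_force: 0.0
time: 40.95
tool_pos: [702.0, -111.2, 53.0]
tcp_rot: [-3.141, 0.0, 2.521]
contact_force: [0.0, 0.3, -0.6]
grip_width: 9.5
finger_force: 30.0
```

```bash
python3 -m inch '[0,0,0.0403,0,-0.005,0,1,0,0,0.0403,0,-0.005,0,1,0,0,0.0403,0,-0.005,0,1,0,0,0.0403,0,-0.005,0,1,0,0,0.0403,0,-0.005,0,1,0,0,0.0403,0,-0.005,0,1,0,0,0.0403,0,-0.005,0,1,0,0,0.0403,0,-0.005,0,1,0,0,0.0403,0,-0.005,0,1,0,0,0.0403,0,-0.005,0,1]'; python3 -m inch '[0,0,0.0403,0,-0.005,0,1,0,0,0.0403,0,-0.005,0,1,0,0,0.03,0,-0.0037,0,1,0,0,0,0,0,0,1,0,0,0,0,0,0,1]'; python3 - <<'E'
from h import *
o=st(); d=o['tool_pos'][:2]-[648.7,-72]; print(np.hypot(*d),np.degrees(np.arctan2(d[1],d[0])),np.degrees(o['tcp_rot'][2])-180,o['finger_force'],o['moment'])
E
```

```text
time: 41.78
tool_pos: [670.8, -135.3, 53.0]
tcp_rot: [-3.141, -0.001, 1.914]
contact_force: [-0.6, 2.4, 0.5]
grip_width: 9.7
finger_force: 30.0
time: 42.2
tool_pos: [660.1, -138.2, 53.0]
tcp_rot: [-3.14, -0.002, 1.752]
contact_force: [-2.5, 4.7, 1.0]
grip_width: 9.7
finger_force: 30.0
t 42.2 pos [ 660.1 -138.2   53. ] rot [-3.140e+00 -2.000e-03  1.752e+00] F [-2.5  4.7  1. ] w 9.7 j [-0.32  0.75  1.25  0.    1.14 -0.5 ]
67.2018915667556 -80.2122934726173 -79.61885089383176 29.991764724254608 [ 0.74679507  0.31486403 -0.02183697]
```

```bash
python3 -m inch '[0,0,0.0116,0,-0.0014,0,1,0,0,0,0,0,0,1,0,0,0,0,0,0,1]';python3 -m inch '[0,0,0.0116,0,-0.0014,0,1,0,0,0,0,0,0,1,0,0,0,0,0,0,1]'; python3 -m inch '[0,0,0.0116,0,-0.0014,0,1,0,0,0,0,0,0,1,0,0,0,0,0,0,1]'; python3 - <<'E'
from h import *
o=st(); d=o['tool_pos'][:2]-[648.7,-72]; print(np.hypot(*d),np.degrees(np.arctan2(d[1],d[0])),np.degrees(o['tcp_rot'][2])-180,o['moment'])
E
```

```text
time: 42.45
tool_pos: [659.5, -138.3, 53.0]
tcp_rot: [-3.141, -0.001, 1.734]
contact_force: [-1.9, 5.3, 1.2]
grip_width: 9.6
finger_force: 30.0
time: 42.7
tool_pos: [658.4, -138.5, 53.0]
tcp_rot: [-3.141, -0.001, 1.717]
contact_force: [-0.5, 4.5, 1.6]
grip_width: 9.4
finger_force: 30.0
time: 42.95
tool_pos: [658.1, -138.6, 53.0]
tcp_rot: [3.141, -0.001, 1.7]
contact_force: [1.3, 4.5, -0.0]
grip_width: 9.3
finger_force: 30.1
t 42.95 pos [ 658.1 -138.6   53. ] rot [ 3.141e+00 -1.000e-03  1.700e+00] F [ 1.3  4.5 -0. ] w 9.3 j [-0.32  0.75  1.26  0.    1.13 -0.45]
67.23445255574973 -81.9268292121553 -82.59149168894106 [ 0.9042375  -0.13021928  0.28458094]
```

```bash
python3 -m inch '[0,0,0.0116,0,-0.0018,0,1,0,0,0,0,0,0,1,0,0,0,0,0,0,1]'; python3 -m inch '[0,0,0,0,0,0,-1,0,0,0,0,0,0,-1,0,0,0,0,0,0,-1,0,0,0,0,0,0,-1,0,0,0,0,0,0,-1,0,0,0,0,0,0,-1,0,0,0,0,0,-0.03,-1,0,0,0,0,0,-0.04,-1,0,0,0,0,0,-0.04,-1,0,0,0,0,0,-0.03,-1]'; python3 -m inch '[0,0,0,0,0,0,-1,0,0,0,0,0,0,-1,0,0,0,0,0,0,-1]'; python3 valve.py
```

```text
time: 43.2
tool_pos: [658.0, -138.6, 53.1]
tcp_rot: [3.138, -0.0, 1.683]
contact_force: [5.3, 5.9, -2.4]
grip_width: 10.0
finger_force: 30.4
time: 44.03
tool_pos: [656.6, -140.2, 167.9]
tcp_rot: [3.139, 0.001, 1.681]
contact_force: [-0.3, 0.0, 0.3]
grip_width: 72.1
finger_force: 0.0
time: 44.28
tool_pos: [655.5, -139.7, 164.2]
tcp_rot: [-3.14, -0.0, 1.681]
contact_force: [0.2, 1.1, -0.1]
grip_width: 89.9
finger_force: 0.0
t 44.28 pos [ 655.5 -139.7  164.2] rot [-3.14  -0.     1.681] F [ 0.2  1.1 -0.1] w 89.9 j [-0.32  0.65  1.14 -0.    1.36 -0.43]
disc 17 [(np.float64(-93.6), 7.5), (np.float64(9.0), 8.8), (np.float64(-35.1), 7.5), (np.float64(-76.8), 26.2)]
disc 20 [(np.float64(-92.6), 5.5), (np.float64(9.2), 9.2), (np.float64(-35.1), 9.0), (np.float64(-78.1), 23.5)]
disc 23 [(np.float64(-91.6), 3.5), (np.float64(9.4), 8.5), (np.float64(-35.2), 8.2), (np.float64(-78.9), 22.0)]
lever 35 [(np.float64(-142.5), 3.8), (np.float64(116.0), 7.8), (np.float64(65.5), 8.8), (np.float64(-33.8), 18.8), (np.float64(-77.2), 12.2), (np.float64(-86.5), 1.8)]
lever 45 [(np.float64(86.1), 8.5), (np.float64(-38.1), 13.0), (np.float64(-75.2), 4.8), (np.float64(-87.0), 1.8)]
lever 55 [(np.float64(79.5), 14.8), (np.float64(-21.6), 3.0), (np.float64(-42.8), 19.2), (np.float64(-80.8), 12.2)]
lever 65 [(np.float64(75.6), 18.0), (np.float64(-11.5), 15.8), (np.float64(-41.6), 3.0), (np.float64(-44.9), 1.5), (np.float64(-53.4), 7.5), (np.float64(-80.6), 11.0)]
lever 75 [(np.float64(-131.1), 2.5), (np.float64(116.5), 1.2), (np.float64(109.5), 8.2), (np.float64(67.1), 3.5), (np.float64(-52.9), 11.5), (np.float64(-81.0), 9.2)]
```

The valve is shut: the lever is at -80.8° against the stop, with the middle mark uncovered. One numeric check of the tins from above, then hand in.

```bash
python3 - <<'E'
from h import *
t=capture("top"); h=cv2.cvtColor(t["image"],cv2.COLOR_RGB2HSV); mm=((h[...,1]<30)&(h[...,2]>150)).astype(np.uint8)
n,l,s,ce=cv2.connectedComponentsWithStats(mm[140:280,20:470])
for i in range(1,n):
    if 80<s[i,4]<600: print("top",s[i],onz(t,*(ce[i]+[20,140]),98))
w=capture("side"); m=w["mtx"]; hs=cv2.cvtColor(w["image"],cv2.COLOR_RGB2HSV)
for p in ((524.5,-480,98),(528,-384,98)):
    q=w["pose"][:3,:3].T@(np.array(p)-w["pose"][:3,3]); u=int(m[0,2]-m[0,0]*q[0]/q[2]); v=int(m[1,2]+m[0,0]*q[1]/q[2]); print("side px",u,v,hs[v-2:v+3,u-2:u+3].reshape(-1,3).mean(0))
E
```

```text
top [367   0  15   9  99] [ 739.3 -344.5]
top [381  66  35  18 410] [ 527.5 -412.2]
side px 312 108 [ 18.36  88.16 233.6 ]
side px 305 124 [ 69.     0.88 251.68]
```

```bash
cat > tc.py <<'E'
from h import *
def trect(c,cen,H,z,s):
    n=int(2*H*s); jj,ii=np.meshgrid(np.arange(n),np.arange(n))
    P=np.stack([cen[0]+H-ii/s,cen[1]+H-jj/s,np.full(ii.shape,float(z))],-1)-c["pose"][:3,3]; q=P@c["pose"][:3,:3]; m=c["mtx"]; k=-m[0,0]/q[...,2]
    return cv2.remap(c["image"][:,:,::-1].copy(),(m[0,2]+k*q[...,0]).astype(np.float32),(m[1,2]-k*q[...,1]).astype(np.float32),cv2.INTER_CUBIC)
for n in ("top","side"):
    c=capture(n); cen=(525,-420); H=130; a=trect(c,cen,H,98,3); cv2.imwrite(f"pics/_{n}r.png",a)
    hsv=cv2.cvtColor(a,cv2.COLOR_BGR2HSV); m=((hsv[...,1]<40)&(hsv[...,2]>120)).astype(np.uint8)
    k,l,s,ce=cv2.connectedComponentsWithStats(m)
    for i in range(1,k):
        if s[i,4]>800: print(n,"blob x",np.round(cen[0]+H-np.array([s[i,1],s[i,1]+s[i,3]])/3),"y",np.round(cen[1]+H-np.array([s[i,0],s[i,0]+s[i,2]])/3),"area mm2",s[i,4]//9)
    ci=cv2.HoughCircles(cv2.medianBlur(cv2.cvtColor(a,cv2.COLOR_BGR2GRAY),5),cv2.HOUGH_GRADIENT,1,100,param1=80,param2=17,minRadius=70,maxRadius=84)
    for x,y,r in ([] if ci is None else ci[0][:6]): print(n,"circle",round(cen[0]+H-y/3,1),round(cen[1]+H-x/3,1),round(r/3,1),a[min(int(y),779),min(int(x),779)])
    b=cv2.resize(m,(52,52),interpolation=cv2.INTER_AREA)
    g=cv2.resize(hsv,(52,52),interpolation=cv2.INTER_AREA)
    print("\n".join("".join("W" if p[1]<40 and p[2]>140 else "s" if p[1]<60 and p[2]>90 else "y" if p[1]>=60 and p[2]>140 else "o" if p[1]>=60 and p[2]>80 else "." for p in row) for row in g[10:40:1]))
E
python3 tc.py
```

```text
top blob x [565. 553.] y [-378. -509.] area mm2 377
top blob x [553. 497.] y [-351. -465.] area mm2 4295
top blob x [477. 455.] y [-290. -503.] area mm2 1202
top blob x [460. 419.] y [-290. -318.] area mm2 548
top blob x [436. 406.] y [-349. -492.] area mm2 3171
top circle 527.2 -385.8 24.9 [235 235 230]
top circle 506.8 -323.5 27.4 [ 88 134 177]
top circle 524.8 -441.2 25.9 [227 226 221]
sssoooooooooooooooooooyyyssooosoyosssooyyyyyyyoooooy
ssooooooooooooooooooooossossssooyossoooyyyyyyyoooooy
oosoooooooooooooososoossssssoossoossoooyyyyyyyoooyyy
osoooooooooo.....sssos.....ssoosoosooyoyyyyyyoyyyyyy
.oooooooooo........ss.......sssssssosooooooyooyyyyoo
oo...........................sssossssoooooooooyoyooo
ooooo...........................ooosooooosooooyyyyoo
ooossssssssssssss..................ooo.oo.oooooyyyyo
ooyyyyyyoyyyooosoosssssssssssssssssoo.....soooooyyyo
ooyyyyyyyyyyoooooooooyyoooooooossssssssssWWWoooooyyy
ooyyyyyyyyyyoyoooosWsyooooooooooyyyyyyyyoyyyoooooyyy
ooyyyyyyyyyyyyyyWWWWWWsyoooWWWWWsyyyyyyyyyyyyyoooyyo
ooyyyyyyyyyyyyoWWWWWWWWsooWWWWWWWWyyyyyyyyyyyyooyyyy
ooyyyyyyyyyyyssWWWW
[... 2038 characters left out ...]
yyyyyyyyyyy
o..oossWWWWWWWWWWWWWWWWWWWWWWWWWWWWyyyyyyyyyyyyyyyyy
o.ooosWWWWWWWWWWWWWsWWWWWWWWWWWWWWyyyyyyyyyyyyyyyyyy
o.ooosWWWWWWWWWWWWWsWWWWWWWWWsWWWyyyyyyyyyyyyyyyyyyy
..oooWWWWWWWWWWWWWWWWWWWWWWWWyyyyyyyyyyyyyyyyyyyyyyy
ooooyyssyyysWWWWWWWsyyyyysssyyyyyyyyyyyyyyyyyyyyyyyy
yyyyyyyyyyyyssssyyyyyyyyyyyyyyyyyyyyyyyyyyyyyyyyyyyy
yyyyyyyyyyyyyyyyyyyyyyyyyyyyyyyyyyyyyyyyyyyyyyyyyyyy
yyyyyyyyyyyyyyyyyyyyyyyyyyyyyyyyyyyyyyyyyyyyyyyyyyyy
yyyyyyyyyyyyyyyyyyyyyyyyyyyyyyyyyyyyyyyyyyyyyyyyyyyy
yyyyyyyyyyyyyyyyyyyyyyyyyyyyyyyyyyyyyyyyyyyyyyyyyyyy
.......ooooooyyyyyyyyyyyyyyyyyyyyyyyyyyyyyyyyyyyyyyy
ssssssss.....ooyyyysWsyyyyyyyyyyyyyyyyyyyyyyyyyyyyyy
sssssssssssssWWWWWWWWsyyyyyyyyyyyyyyyyyyyyyyyyyyyyyy
```

Tin A has been knocked about 37 mm along the tray, to (525,-441). Both tins still stand inside the rim. I'll fly over and check its label angle closely.

```bash
python3 -m inch '[0,0,-0.078,0,0,-0.03,-1,0,0,-0.078,0,0,-0.03,-1,0,0,-0.078,0,0,-0.03,-1,0,0,-0.078,0,0,0,-1,0,0,-0.078,0,0,0,-1,0,0,-0.078,0,0,0,-1,0,0,-0.078,0,0,0,-1,0,0,-0.078,0,0,0,-1,0,0,-0.078,0,0,0,-1,0,0,-0.078,0,0,0,-1]'; python3 -m inch '[0,0,-0.078,0,0,0,-1,0,0,-0.078,0,0,0,-1,0,0,0,0,0,0,-1]'; python3 -c "
from h import *
to(580,-410,240,3.085)"
```

```text
time: 45.37
tool_pos: [655.9, -139.7, 236.3]
tcp_rot: [-3.142, -0.001, 2.857]
contact_force: [0.3, -0.4, 0.2]
grip_width: 91.9
finger_force: 0.0
time: 45.62
tool_pos: [656.0, -139.8, 236.4]
tcp_rot: [3.141, -0.001, 3.089]
contact_force: [-0.3, -0.1, 0.1]
grip_width: 91.8
finger_force: 0.0
t 45.62 pos [ 656.  -139.8  236.4] rot [ 3.141e+00 -1.000e-03  3.089e+00] F [-0.3 -0.1  0.1] w 91.8 j [-0.32  0.61  1.01 -0.    1.52 -1.84]
shift mm [  61.7 -273.9   -3.6] units [ 0.0771 -0.3423 -0.0045] rows>= 8
yaw err -0.0041 az units 0.0027 rows>= 1
```

```bash
python3 -m inch '[0,0,0,0.009,-0.038,0,-1,0,0,0,0.009,-0.038,0,-1,0,0,0,0.009,-0.038,0,-1,0,0,0,0.009,-0.038,0,-1,0,0,0,0.009,-0.038,0,-1,0,0,0,0.009,-0.038,0,-1,0,0,0,0.009,-0.038,0,-1,0,0,0,0.009,-0.038,0,-1,0,0,0,0.005,-0.038,0,-1,0,0,0,0,0,0,-1]'; python3 -m inch '[0,0,0,0,0,0,-1,0,0,0,0,0,0,-1]'; cat > chk.py <<'E'
from h import *
st(); c=capture("wrist"); 
a=rect(c,(525,-415),90,98,5); cv2.imwrite("pics/_chk.png",a)
ci=cv2.HoughCircles(cv2.medianBlur(cv2.cvtColor(a,cv2.COLOR_BGR2GRAY),5),cv2.HOUGH_GRADIENT,1,150,param1=90,param2=20,minRadius=120,maxRadius=135)
for x,y,r in ([] if ci is None else ci[0][:4]):
    C=(615-y/5,-325-x/5); b=rect(c,C,30,100,8); g=cv2.cvtColor(b,cv2.COLOR_BGR2GRAY); yy,xx=np.mgrid[:480,:480]
    m=((g<80)&(np.hypot(xx-240,yy-240)<195)).astype(np.uint8); n,l,s,ce=cv2.connectedComponentsWithStats(m); i=1+np.argmax(s[1:,4]) if n>1 else 0
    q=np.c_[xx[l==i],yy[l==i]].astype(np.float32); (cx,cy),wh,an=cv2.minAreaRect(q)
    print("tin",np.round(C,1),"r",r/5,"tab px",round(cx-240),round(cy-240),np.round(np.array(wh)/8,1),round(an,1),"dir",round(np.degrees(np.arctan2(-(cx-240),-(cy-240))),1))
E
python3 chk.py
```

```text
time: 46.45
tool_pos: [576.4, -415.4, 235.7]
tcp_rot: [-3.14, -0.002, 3.075]
contact_force: [0.8, 0.4, -1.1]
grip_width: 91.8
finger_force: 0.0
time: 46.62
tool_pos: [579.1, -409.0, 236.5]
tcp_rot: [3.141, -0.001, 3.083]
contact_force: [0.0, 0.2, 0.2]
grip_width: 91.7
finger_force: 0.0
t 46.62 pos [ 579.1 -409.   236.5] rot [ 3.141e+00 -1.000e-03  3.083e+00] F [0.  0.2 0.2] w 91.7 j [-0.72  0.7   0.85  0.    1.59 -2.23]
```

```bash
python3 - <<'E'
from h import *
c=capture("wrist"); a=rect(c,(525,-415),90,100,5); hsv=cv2.cvtColor(a,cv2.COLOR_BGR2HSV)
m=((hsv[...,1]<50)&(hsv[...,2]>140)).astype(np.uint8); k,l,s,ce=cv2.connectedComponentsWithStats(cv2.morphologyEx(m,cv2.MORPH_OPEN,np.ones((9,9))))
for i in range(1,k):
    if s[i,4]>2000: print("blob x",615-s[i,1]/5,615-(s[i,1]+s[i,3])/5,"y",-325-s[i,0]/5,-325-(s[i,0]+s[i,2])/5,s[i,4]/25)
d=(hsv[...,2]<75).astype(np.uint8); k,l,s,ce=cv2.connectedComponentsWithStats(d)
for i in range(1,k):
    if 1200<s[i,4]<5000:
        yy,xx=np.nonzero(l==i); (cx,cy),wh,an=cv2.minAreaRect(np.c_[xx,yy].astype(np.float32)); print("dark",round(615-cy/5,1),round(-325-cx/5,1),np.round(np.array(wh)/5,1),round(an,1))
ci=cv2.HoughCircles(cv2.medianBlur(hsv[...,2],7),cv2.HOUGH_GRADIENT,1,150,param1=60,param2=12,minRadius=115,maxRadius=145)
print(None if ci is None else [(round(615-y/5,1),round(-325-x/5,1),r/5) for x,y,r in ci[0]])
print("px of tins",[projw(c,p).round() for p in ((527,-386,98),(525,-441,98),(540,-500,100))])
E
```

```text
blob x 561.8 552.4 y -400.8 -505.0 292.4
blob x 554.0 503.2 y -360.8 -411.2 1861.2
blob x 552.4 502.2 y -412.4 -464.0 1879.2
blob x 490.0 446.4 y -325.0 -503.8 1677.32
blob x 442.0 435.0 y -355.0 -461.4 438.6
dark 514.7 -384.9 [ 6.8 16.2] 1.1
dark 513.4 -437.2 [ 7.  17.3] 2.8
[(np.float32(526.5), np.float32(-438.9), np.float32(24.560001)), (np.float32(529.3), np.float32(-385.7), np.float32(23.16)), (np.float32(509.7), np.float32(-359.7), np.float32(28.88)), (np.float32(510.1), np.float32(-413.7), np.float32(27.560001)), (np.float32(507.1), np.float32(-466.9), np.float32(26.02)), (np.float32(475.5), np.float32(-360.5), np.float32(24.36)), (np.float32(604.7), np.float32(-464.1), np.float32(26.66))]
px of tins [array([298., 137.]), array([241., 139.]), array([184., 159.])]
```

Both tins stand upright in the tray with tabs within 3° of straight right. A final check that the caddy has not shifted.

```bash
python3 - <<'E'
from h import *
c=capture("wrist")
a=rect(c,(520,-430),170,48,3); hsv=cv2.cvtColor(a,cv2.COLOR_BGR2HSV)
m=((hsv[...,0]>5)&(hsv[...,0]<16)&(hsv[...,1]>140)&(hsv[...,2]>80)).astype(np.uint8)
ls=cv2.HoughLinesP(m*255,1,np.pi/720,60,minLineLength=100,maxLineGap=40)
for l in ([] if ls is None else ls[:14,0]): 
    x1,y1,x2,y2=l; P=np.array([690-y1/3,-260-x1/3]);Q=np.array([690-y2/3,-260-x2/3]); d=Q-P; print(P.round(1),Q.round(1),round(np.degrees(np.arctan2(d[1],d[0])),1))
E
```

```text
[ 494.3 -334. ] [ 481.7 -526.7] -93.8
[ 569.3 -338.3] [ 557.7 -531.3] -93.5
[ 568.3 -338.3] [ 562. -434.] -93.8
[ 495.3 -333.3] [ 483.7 -526.7] -93.5
[ 495.  -334.3] [ 482.7 -526.7] -93.7
[ 495.7 -333.3] [ 484. -527.] -93.4
[ 495.  -333.3] [ 482.3 -526.7] -93.7
[ 568.7 -338.3] [ 562.7 -436.7] -93.5
[ 496.3 -333.3] [ 484.3 -527. ] -93.5
[ 570.  -338.3] [ 558.3 -528.3] -93.5
[ 569.7 -338.3] [ 558. -531.] -93.5
[ 562.  -452.3] [ 557.3 -531.3] -93.4
[ 591.3 -260. ] [ 493.3 -262.7] -178.4
[ 493.3 -263.7] [ 593.3 -270.3] -3.8
```

```bash
python3 -c "
from plant import close_job
print(close_job())"
```

```text
the job is handed in; nothing more can be done
None
```

I handed the job in: the valve was half open for loading and parking and is now shut; both tins stand in the tray, labels to the scanner, though the front one was knocked about 37 mm along it after I placed it and I left it there; and the caddy is within about 2 mm of the bay's middle after a straight last 68 mm, castor angles not seen directly.

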